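# Stack a half cell on the alignment posts

## Task

Build the first half of a flow cell on the stacking jig: lower the plates over its two upright posts, first the plain green-grey insulator, then the copper current collector with its tab over the terminal block, then the black graphite plate with its grooves up, and last the grey flow frame with its hose barbs at the end away from the terminal block. Each plate must go fully down and lie flat on the one below; lower them, do not drop them, since graphite chips. Leave the jar, magnifier, pen cup and tweezers where they stand.

Things in the scene. Friction and masses are not known exactly. Their poses are not given: they have to be found in the camera images.
- jig: fixed: grey foot 160 x 92 x 8 mm, aluminium end plate 108 x 54 mm, its top 26 mm above the bench, and two upright posts 8 mm across, 42 mm either side of the centre, straight to 66 mm above the bench, then tapering to a tip at 78 mm. Origin on the bench midway between the posts, x along them towards the terminal block, z up. Plates stack centred on the origin; posts have 3 mm play in notches
- jig_terminal (a point): top of the terminal block, a black block 18 x 26 mm with a brass pad on the jig's foot; the point is at the pad's centre, 69 mm along the jig's x and 16.5 mm along its y from the jig's origin, 33 mm above the bench. The collector's tab ends up 3 mm above it
- insulator: insulator: plain green-grey glass-epoxy plate without hole or tab, 10 mm thick, about 90 g; 96 mm long (its x), 54 mm wide (y), a notch 14 mm wide, 13 deep in the middle of each short end. Origin at the centre of this plate's underside, z up; starts flat on the bench; the same either way round
- collector: current collector: copper plate 8 mm thick, about 360 g, with a tab 18 mm wide and 4 mm thick that sticks out 31 mm at the +x end, flush below, centred at y = +16.5 mm; apart from the tab 96 mm long (its x), 54 mm wide (y), a notch 14 mm wide, 13 deep in the middle of each short end. Origin at the centre of this plate's underside, z up; starts flat on the bench
- graphite: graphite flow-field plate: black, 10 mm thick, about 90 g, grooves (parallel grey lines) on its top; 96 mm long (its x), 54 mm wide (y), a notch 14 mm wide, 13 deep in the middle of each short end. Origin at the centre of this plate's underside, z up; starts flat on the bench; the same either way round
- frame: flow frame: grey plastic, 12 mm thick, about 60 g, a 48 x 30 mm window and two white hose barbs 8 mm thick sticking out 24 mm at its -x end, at y = +-16.5 mm; apart from these 96 mm long (its x), 54 mm wide (y), a notch 14 mm wide, 13 deep in the middle of each short end. Origin at the centre of this plate's underside, z up; starts flat on the bench. On the jig its x points to the terminal block
- jar: bystander: small brown jar with white cap, 60 mm across, 75 mm high; origin at the centre of its underside
- magnifier: bystander: round lens on a white disc foot 80 mm across, 119 mm high; origin at the centre of its underside
- pencup: bystander: black cup 74 mm across with pens and a brush standing in it, about 170 mm high in all; origin at the centre of its underside
- tweezers: bystander: steel tweezers lying flat, 126 mm long, 12 mm wide, 6 mm high; origin near the middle, x towards the tips
There are look-alikes about, which are no part of the job. Leave any purple look-alike of the graphite alone.

How it is judged:
On the way, in this order (a step that is already met when the one before it is completed fails the run):
1. the insulator lies flat on the jig's end plate, between the posts (x of insulator in the frame of jig between -0.005 and 0.005 m and y of insulator in the frame of jig between -0.005 and 0.005 m and z of insulator in the frame of jig between 0.0235 and 0.0285 m and angle between the x axis of insulator and the x axis of jig, either way round below 0.12 rad and angle between insulator's own z axis and vertical below 0.06 rad), for 0.2 s.
2. the collector lies flat on the insulator, its tab over the terminal block (x of collector in the frame of jig between -0.005 and 0.005 m and y of collector in the frame of jig between -0.005 and 0.005 m and z of collector in the frame of jig between 0.0335 and 0.0385 m and angle between the x axis of collector and the x axis of jig, either way round below 0.12 rad and angle between collector's own z axis and vertical below 0.06 rad and x of jig_terminal in the frame of collector above 0.03 m), for 0.2 s.
3. the graphite plate lies flat on the collector, grooves up (x of graphite in the frame of jig between -0.005 and 0.005 m and y of graphite in the frame of jig between -0.005 and 0.005 m and z of graphite in the frame of jig between 0.0415 and 0.0465 m and angle between the x axis of graphite and the x axis of jig, either way round below 0.12 rad and angle between graphite's own z axis and vertical below 0.06 rad), for 0.2 s.
4. the flow frame lies flat on the graphite plate, hose barbs away from the terminal block (x of frame in the frame of jig between -0.005 and 0.005 m and y of frame in the frame of jig between -0.005 and 0.005 m and z of frame in the frame of jig between 0.0515 and 0.0565 m and angle between the x axis of frame and the x axis of jig, either way round below 0.12 rad and angle between frame's own z axis and vertical below 0.06 rad and x of jig_terminal in the frame of frame above 0.03 m), for 0.2 s.
At the end, for the whole second after the job is handed in: All four plates rest on the jig, from below insulator, collector, graphite, frame: each within 5 mm of midway between the posts, 2.5 mm of its full-down height, 0.12 rad of the jig's direction, 0.06 rad of level, right side up; tab at the terminal end, barbs at the other; at rest (all of step 1 and all of step 2 and all of step 3 and all of step 4 and linear speed of each of insulator, collector, graphite, frame below 0.01 m/s); the robot touches nothing.
It fails at once if a plate is dropped onto the jig (falls faster than 0.6 m/s between the posts) ((horizontal distance between insulator and jig below 0.02 m and z of insulator in the frame of jig below 0.076 m and linear speed of insulator above 0.6 m/s) or (horizontal distance between collector and jig below 0.02 m and z of collector in the frame of jig below 0.076 m and linear speed of collector above 0.6 m/s) or (horizontal distance between graphite and jig below 0.02 m and z of graphite in the frame of jig below 0.076 m and linear speed of graphite above 0.6 m/s) or (horizontal distance between frame and jig below 0.02 m and z of frame in the frame of jig below 0.076 m and linear speed of frame above 0.6 m/s)).
It fails at once if the jar, magnifier, pen cup or tweezers are pushed more than 20 mm or knocked over (distance of any of jar, magnifier, pencup, tweezers from where it was at the start of the episode above 0.02 m or angle between any of jar, magnifier, pencup, tweezers's own z axis and vertical above 0.35 rad).
It also fails if it takes over 115 s, if anything falls off the work surface, if the arm or the gripper's body presses on something with over 40 N, if the wrist force passes 120 N, or if a joint passes its speed limit or range.

## Robot

A 7-joint arm with a two-finger parallel gripper is mounted at the origin on the work surface. World frame = base frame: x ahead of the robot, y to its left, z up, the work surface at z = 0. Lengths are in m, angles in rad, forces in N, time in s.
With the tool pointing down it reaches from about 0.425 to 0.925 m from the base axis. Payload 6.8 kg.
Tool frame: the origin (TCP) lies at the very end of the fingers, on their centre line; the grasp point (between the pads) lies 19 mm behind it; z points along the fingers, x is the direction in which the jaws open and shut, and the axes are right-handed (so a half turn about z gives the same grasp; the last joint's range is limited). The gripper opens to 85 mm and grips with 20 to 120 N. Pads are 22 mm wide; open, the fingers measure 114 mm over their backs; the gripper's body (76 mm by 85 mm) begins 54 mm behind the grasp point. The pads swing forward as they close: fully open they stand 13 mm farther back than shut.
Start: joints at [1.176, 0.477, 0.022, 1.555, -0.011, 1.109, -0.083], TCP at [0.191, -0.647, 0.231] pointing down, gripper open.
Joint ranges: [-2.96, 2.96], [-0.34, 2.1], [-1.41, 1.46], [0.24, 2.44], [-1.37, 4.51], [0.17, 1.92], [-2.96, 2.96]. Speed limits (rad/s): [2.39, 2.39, 3.14, 3.14, 3.14, 3.14, 3.14].

## Interface

Orientations are given as a rotation vector (axis times angle).
In Python, from bench import get_obs, imaging, hand_in gives the robot as it stands.
- The arm moves only by the tool send_rows, never from a script. Its argument "motion" is a list of rows, each an object with "dp": the shift along the world's x, y, z in m, a list of three; "rot": the turn, a rotation vector about the world's x, y, z in rad, a list of three; "grip": the finger opening in m, from 0 to 0.0854. In form: [{"dp": [dx, dy, dz], "rot": [ax, ay, az], "grip": grip}, ...]. A call has 1 to 20 rows; each row shifts and turns the pose as measured when the row begins; what a row does not reach is not made up. A row lasts 1/8 s, in which the tool goes at most 62.5 mm and 10.7 degrees, less where a joint would pass 70% of its speed; a pose out of reach is approached as far as the arm can. A call is refused whole if a number of a shift passes 0.0625 or a number of a turn 0.188, either way. A call with a gripper value outside its range is refused whole. The fingers move at their own pace and stop on an object; "grip_force" is the grip in N (left out, the last holds). Time passes only in rows, so rows that do not move let the fingers close. It gives the time, the measured TCP pose, the force and the opening at its end, in the units of the state.
- get_obs(): the state, without advancing time (a new reading comes with each control period).
- imaging.grab_frame(name): name is "side" or "top"; returns a dict with "img" (480x640x3 uint8, red, green, blue), "fx", "fy", "cx", "cy" (pixels), "D" ([k1, k2, p1, p2, k3] as OpenCV has them; the pictures are not rectified), "R" (3x3) and "t" (3): a world point X has camera coordinates R X + t. Camera axes: x right, y down, z forward; pixel columns grow to the right and rows downward; lengths in m; the calibration is good to about 2 mm. A picture is of the moment at which its call begins. There is no depth.
- hand_in(): hands the job in, once; it reports no verdict.
The state is a dict: "clock": time; "joints": joint angles; "qvel": joint speeds; "tau": joint torques, N m; "tcp_pos": TCP position; "orientation": TCP orientation; "contact_force": force on the tool from outside, world axes, zero at the start; "moment": the same for the moment, N m; "grip_width": finger opening in m.
Only numpy, scipy, OpenCV 4.12 (cv2) and the standard library are available. Lean on these libraries where they do the work, as an engineer would, in place of code of your own. Each camera call takes 0.05 s, during which the arm holds its last target. There are 200 camera calls.

## Working session

There is one attempt and no reset: what is moved stays moved. The work goes in short steps, Python scripts to look and compute and a tool call to move; the robot and the scene stay as the last step left them, time stands still between calls to the robot, and variables do not carry over. Pictures are saved under pics/ and viewed, about 12 in all and at most 16, crops included, and the job is handed in when it is done.

Besides the shell and the picture viewer there is one more tool, called by a JSON object that holds its "fn" and its "kwargs". send_rows: Moves the arm, as the interface text tells. Its arguments: {"type":"object","properties":{"motion":{"type":"array","items":{"type":"object","properties":{"dp":{"type":"array","items":{"type":"number"}},"rot":{"type":"array","items":{"type":"number"}},"grip":{"type":"number"}}}},"grip_force":{"type":"number"}},"required":["motion"]}

```bash
ls; mkdir -p pics
python3 - <<'E'
from bench import get_obs, imaging
import cv2
for n in("side","top"):
    f=imaging.grab_frame(n); cv2.imwrite(f"pics/{n}0.png",f["img"][...,::-1]); print(n,f["fx"],f["fy"],f["cx"],f["cy"],f["D"],f["R"],f["t"])
o=get_obs(); print(o)
E
```

```text
pics
side 620.6048777893297 620.6048777893297 325.02594235518745 238.78949711000362 [0.0082182 0.        0.        0.        0.       ] [[-0.7357396  -0.67708128 -0.01575376]
 [-0.39147207  0.44413814 -0.80591   ]
 [ 0.55266343 -0.58677274 -0.59182842]] [0.43551896 0.25551771 1.23302572]
top 512.6843380771654 512.6843380771654 321.6849537395865 240.6834789381069 [-0.14157075  0.          0.          0.          0.        ] [[ 0.02761021 -0.99961546 -0.00257126]
 [-0.98915433 -0.02694986 -0.14438631]
 [ 0.1442615   0.00652991 -0.98951805]] [0.01601085 0.56773121 1.41290284]
{'clock': 0.1, 'joints': array([ 1.17586808,  0.47771028,  0.02237726,  1.55633935, -0.01151266,
        1.1092914 , -0.08310805]), 'qvel': array([-0.0001444 , -0.00079153, -0.00078055, -0.00334582, -0.00034512,
       -0.00086178, -0.00068805]), 'tau': array([ 4.43664918e-03, -5.97764218e+01,  1.61383621e+00, -2.81955117e+01,
        1.28178333e-02,  5.08918994e-03,  1.95872741e-05]), 'tcp_pos': array([ 0.19079   , -0.6469287 ,  0.23043398]), 'orientation': array([-2.51541093e+00,  1.88065002e+00,  2.14600731e-03]), 'contact_force': array([ 0.14946415, -0.05735116, -0.16731893]), 'moment': array([ 0.01318886, -0.04369989,  0.01394769]), 'grip_width': 0.08537057162190634}
```

View pics/side0.png

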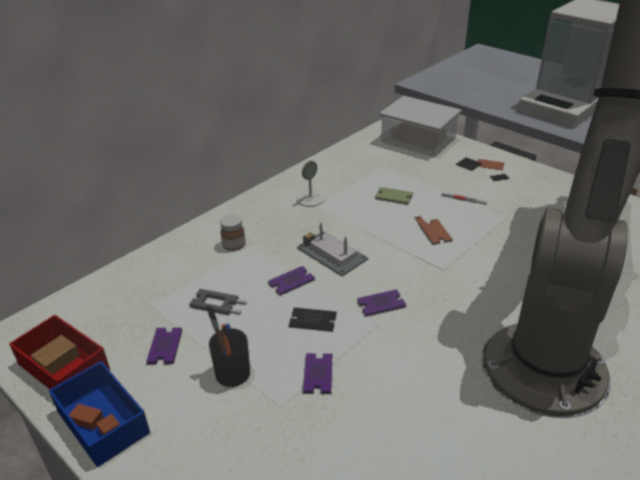

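View pics/top0.png

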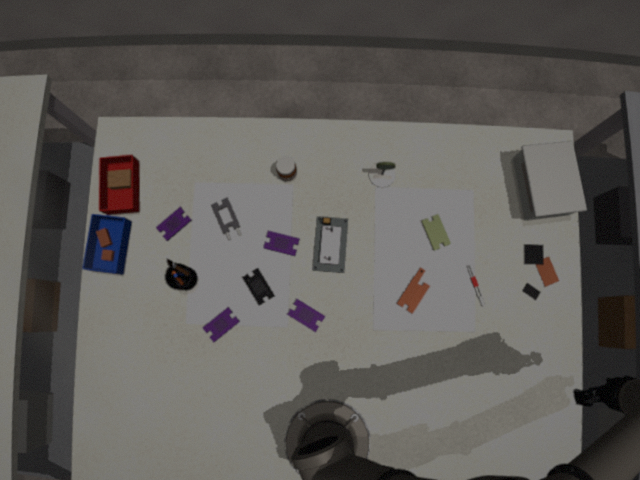

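The top view shows these at approximate pixels:
- Jig at (330,245), with the tan or brass block at (325,221).
- Olive plate at (435,232).
- Copper plate with tab at (413,291).
- Black plate at (258,286).
- Grey frame at (226,217), with its barbs at (234,236).
- Four purple look-alikes at (174,223), (281,243), (306,315) and (221,323).
- Small black and copper scraps at (533,254), (546,272) and (531,291), too small to be plates.

Next I'll enlarge and measure.

```bash
cat > h.py <<'E'
import cv2, numpy as np
from bench import get_obs, imaging
def grab(n):
    f=imaging.grab_frame(n); f["K"]=np.array([[f["fx"],0,f["cx"]],[0,f["fy"],f["cy"]],[0,0,1]]); f["R"]=np.array(f["R"]);f["t"]=np.array(f["t"]);f["D"]=np.array(f["D"]); return f
def rays(f,px):
    u=cv2.undistortPoints(np.asarray(px,float).reshape(-1,1,2),f["K"],f["D"]).reshape(-1,2)
    return -f["R"].T@f["t"], np.c_[u,np.ones(len(u))]@f["R"]
def onplane(f,px,z):
    c,d=rays(f,px); return c+d*((z-c[2])/d[:,2])[:,None]
def tri(f,p,g,q):
    c1,d1=rays(f,[p]);c2,d2=rays(g,[q]);d1,d2=d1[0],d2[0]
    s=np.linalg.lstsq(np.c_[d1,-d2],c2-c1,rcond=None)[0]
    a,b=c1+s[0]*d1,c2+s[1]*d2; return (a+b)/2,np.linalg.norm(a-b)
def proj(f,X):
    return cv2.projectPoints(np.asarray(X,float).reshape(-1,1,3),cv2.Rodrigues(f["R"])[0],f["t"],f["K"],f["D"])[0].reshape(-1,2)
def crop(f,x,y,w,h,s): return cv2.resize(f["img"][y:y+h,x:x+w,::-1],None,fx=s,fy=s,interpolation=cv2.INTER_CUBIC)
E
python3 - <<'E'
from h import *
f=grab("top");g=grab("side");np.save("top0.npy",f,allow_pickle=True);np.save("side0.npy",g,allow_pickle=True)
W=[]
for (x,y) in [(205,190),(237,260),(310,215)]: W.append(crop(f,x,y,50,60,5)[:300])
A=np.hstack([cv2.resize(w,(266,290)) for w in W])
W=[]
for (x,y) in [(410,205),(390,260)]: W.append(cv2.resize(crop(f,x,y,50,60,5),(266,290)))
W.append(cv2.resize(crop(g,285,210,95,75,4),(266,290)))
cv2.imwrite("pics/c1.png",np.vstack([A,np.hstack(W)]))
E
```

```text
(no output)
```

View pics/c1.png

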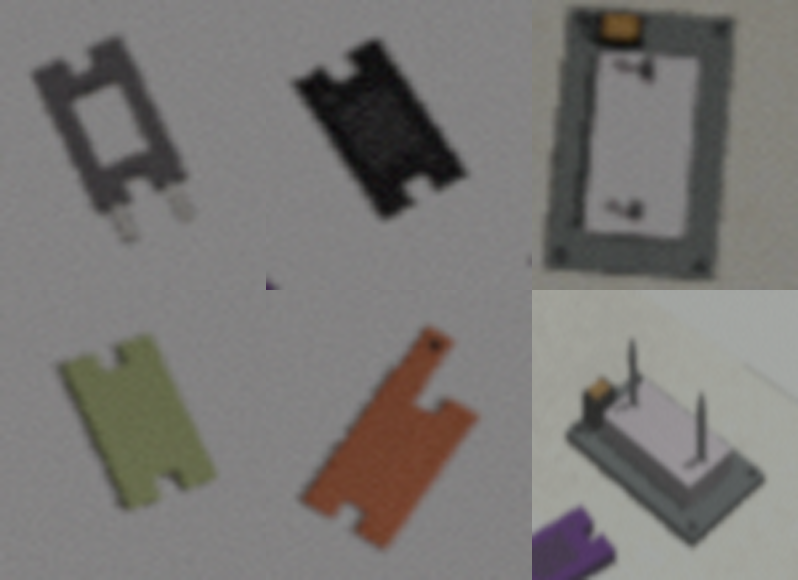

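Identities from the crop (five plate and jig views from the top camera, one jig view from the side):
- **Frame:** window visible, white barbs at the lower end, so its +x points up-left.
- **Graphite:** black with faint grooves. It is the only black full-size plate; the look-alikes are purple.
- **Insulator:** olive and plain.
- **Collector:** copper, with its tab up-right.
- **Jig:** terminal at the upper end, left of centre (+y), which fits the description.

Now I'll measure them.

```bash
cat >> h.py <<'E'
def mask(f,cx,cy,r=32,s=4,keep=None):
    """largest blob near (cx,cy) differing from paper; returns contour pts & area pts in full pixel coords"""
    x,y=int(cx-r),int(cy-r)
    c=cv2.resize(f["img"][y:y+2*r,x:x+2*r],None,fx=s,fy=s,interpolation=cv2.INTER_CUBIC)
    L=cv2.cvtColor(c,cv2.COLOR_RGB2LAB).astype(float)
    d=np.linalg.norm(L-np.median(L.reshape(-1,3),axis=0),axis=2)
    d8=np.clip(d,0,255).astype(np.uint8)
    _,m=cv2.threshold(d8,0,255,cv2.THRESH_OTSU)
    n,lab,st,ce=cv2.connectedComponentsWithStats(m)
    i=lab[int((cy-y)*s)-8:int((cy-y)*s)+8,int((cx-x)*s)-8:int((cx-x)*s)+8]
    k=1+np.argmax([st[j,4] for j in range(1,n)])
    m=(lab==k).astype(np.uint8)
    cs,_=cv2.findContours(m,cv2.RETR_EXTERNAL,cv2.CHAIN_APPROX_NONE)
    k=max(cs,key=cv2.contourArea)
    F=np.zeros_like(m);cv2.drawContours(F,[k],-1,1,-1)
    ys,xs=np.nonzero(F)
    tf=lambda p:(np.asarray(p,float)+.5)/s-.5+[x,y]
    return tf(k[:,0,:]),tf(np.c_[xs,ys])
def plate(f,cx,cy,z,r=32):
    ct,ar=mask(f,cx,cy,r)
    C=onplane(f,ct,z)[:,:2]*1000;A=onplane(f,ar,z)[:,:2]*1000
    (c,sz,an)=cv2.minAreaRect(C.astype(np.float32))
    th=np.radians(an if sz[0]>sz[1] else an+90)
    for _ in range(3):
        u=np.array([np.cos(th),np.sin(th)]);v=np.array([-u[1],u[0]])
        a,b=C@u,C@v;am=(a.min()+a.max())/2;dth=[]
        for e in (np.percentile(b,2),np.percentile(b,98)):
            k=(abs(b-e)<4)&(abs(a-am)<32)
            dth.append(np.polyfit(a[k],b[k],1)[0])
        th+=np.arctan(np.mean(dth))
    u=np.array([np.cos(th),np.sin(th)]);v=np.array([-u[1],u[0]])
    def ext(q):
        h,e=np.histogram(q,bins=np.arange(q.min()-1,q.max()+1,.5));return h,e
    return dict(th=th,u=u,v=v,C=C,A=A,a=A@u,b=A@v,px=ar.mean(0))
E
python3 - <<'E'
from h import *
f=np.load("top0.npy",allow_pickle=True).item();g=np.load("side0.npy",allow_pickle=True).item()
P=dict(ins=(435,232,.005,394,196),col=(412,291,.004,434,230),gra=(258,286,.005,313,319),fra=(226,217,.006,218,301))
for n,(x,y,z,sx,sy) in P.items():
    p=plate(f,x,y,z); a,b=p["a"],p["b"]
    q=mask(g,sx,sy,30)[1].mean(0)
    print(n,"th",np.degrees(p["th"]).round(2),"a",np.percentile(a,[0.3,99.7]).round(1),"len",np.ptp(np.percentile(a,[.3,99.7])).round(1),"wid",np.ptp(np.percentile(b,[.3,99.7])).round(1),
     "ctr",(p["u"]*np.mean(np.percentile(a,[.3,99.7]))+p["v"]*np.mean(np.percentile(b,[.3,99.7]))).round(1),"centroid",p["A"].mean(0).round(1),"tri",[(1000*t).round(1) for t in tri(f,p["px"],g,q)])
    h,e=np.histogram(a,bins=np.arange(a.min(),a.max()+4,4));print(h)
# jig
p=plate(f,330,245,.006,40);a,b=p["a"],p["b"]
print("jig",np.degrees(p["th"]),np.ptp(np.percentile(a,[.3,99.7])),np.ptp(np.percentile(b,[.3,99.7])),p["u"]*np.mean(np.percentile(a,[.3,99.7]))+p["v"]*np.mean(np.percentile(b,[.3,99.7])),p["A"].mean(0))
# terminal pad by colour
for F,(x,y,w,h) in((f,(310,210,40,30)),(g,(290,215,40,40))):
    c=cv2.cvtColor(F["img"],cv2.COLOR_RGB2HSV)[y:y+h,x:x+w].astype(int)
    m=(c[...,0]>8)&(c[...,0]<25)&(c[...,1]>100)&(c[...,2]>70);yy,xx=np.nonzero(m);print("pad",m.sum(),xx.mean()+x,yy.mean()+y)
    F["pad"]=(xx.mean()+x,yy.mean()+y)
print(tri(f,f["pad"],g,g["pad"]),onplane(f,[f["pad"]],.033))
W=[cv2.resize(crop(g,295,215,80,60,10),(800,600))]
cv2.imwrite("pics/c2.png",W[0])
E
```

```text
ins th 23.12 a [392.5 489.3] len 96.8 wid 59.0 ctr [ 607.4 -299.7] centroid [ 607.2 -299.7] tri [array([ 606.6, -299.5,    6.7]), np.float64(0.6)]
[236 357 381 418 426 431 428 426 428 423 441 429 422 433 424 423 425 427
 425 427 432 401 367 350 194]
col th 147.62 a [-561.  -435.3] len 125.7 wid 56.0 ctr [ 436.4 -242. ] centroid [ 429.8 -236. ] tri [array([ 429.1, -236.4,    4.2]), np.float64(1.6)]
[119 147 135 146 140 141 145 192 342 353 351 425 433 427 415 423 429 428
 436 431 405 430 439 436 434 434 440 435 416 353 347 278   1]
gra th 33.29 a [432.3 527.4] len 95.1 wid 53.3 ctr [435.1 211.7] centroid [434.9 211.6] tri [array([434.7, 211.3,   6.1]), np.float64(0.4)]
[266 302 315 394 412 408 412 415 412 410 411 415 412 410 408 409 407 407
 408 406 402 310 299 279  18]
fra th 26.32 a [665.4 763.5] len 98.1 wid 55.3 ctr [639.6 318.3] centroid [639.5 318.2] tri [array([639.2, 318.3,  -5.9]), np.float64(6.5)]
[204 305 312 377 404 405 401 392 398 405 396 400 399 392 390 397 392 402
 403 395 395 383 308 300 255   5]
jig 176.60159178131002 159.51641055155022 92.65154051666556 [563.12892552   7.95608076] [562.3932923    7.98712146]
pad 28 326.5 219.85714285714286
pad 14 308.5 235.5
(array([0.62924042, 0.01954276, 0.03234864]), np.float64(0.00020010945338717998)) [[0.62903863 0.01948144 0.033     ]]
```

Run:
```python
from h import *
f=np.load("top0.npy",allow_pickle=True).item();g=np.load("side0.npy",allow_pickle=True).item()
a=crop(f,305,205,50,75,8);b=cv2.resize(crop(g,298,218,70,60,8),(400,343))
b=crop(g,298,218,50,60,8);
def ax(im,x,y):
    for i in range(0,im.shape[1],80): cv2.putText(im,str(x+i//8),(i,10),0,.35,(0,0,255))
    for i in range(0,im.shape[0],80): cv2.putText(im,str(y+i//8),(0,i+10),0,.35,(255,0,0))
ax(a,305,205);ax(b,298,218)
o=np.zeros((600,800,3),np.uint8);o[:,:400]=a;o[:480,400:]=b
cv2.imwrite("pics/c2.png",o)
# predicted points for the foot-based estimate
th=np.radians(-3.4);u=np.array([np.cos(th),np.sin(th)]);v=np.array([-u[1],u[0]]);O=np.array([.5631,.008])
for n,X in dict(tip1=(.042,0,.078),tip2=(-.042,0,.078),base1=(.042,0,.026),base2=(-.042,0,.026),pad=(.069,.0165,.033),e1=(.054,.027,.026),e2=(.054,-.027,.026),e3=(-.054,-.027,.026),e4=(-.054,.027,.026)).items():
    w=np.r_[O+u*X[0]+v*X[1],X[2]];print(n,proj(f,w).round(1),proj(g,w).round(1))
# white end plate
c=cv2.cvtColor(f["img"],cv2.COLOR_RGB2LAB)[215:272,312:348].astype(int);print(c[:, :,0][::6,::3])
# insulator by saturation
for n,(x,y,z) in dict(ins=(435,232,.005),col=(412,291,.004)).items():
    h=cv2.cvtColor(cv2.resize(f["img"][y-32:y+32,x-32:x+32],None,fx=4,fy=4,interpolation=cv2.INTER_CUBIC),cv2.COLOR_RGB2HSV)
    s=h[...,1];t,m=cv2.threshold(s,0,255,cv2.THRESH_OTSU);k=max(cv2.findContours(m,0,1)[0],key=cv2.contourArea)[:,0]
    C=onplane(f,(k+.5)/4-.5+[x-32,y-32],z)[:,:2]*1000
    print(n,t,cv2.minAreaRect(C.astype(np.float32)))
```

```text
tip1 [[331.4 225.5]] [[319.1 221.7]]
tip2 [[328.8 255.5]] [[343.5 236. ]]
base1 [[331.1 228.6]] [[319.5 238.9]]
base2 [[328.6 257.6]] [[343.5 253.4]]
pad [[326.2 218.5]] [[307.2 234.9]]
e1 [[322.1 223.8]] [[308.3 241.4]]
e2 [[340.8 225.3]] [[324.  232.4]]
e3 [[337.7 262.6]] [[354.8 250.7]]
e4 [[318.8 260.9]] [[339.1 260.4]]
[[138 135 131 133 131 132 137 138 137 137 140 136]
 [135 132  74  41  81  91  51  73  75  74  79  49]
 [137 113  80  64 133 109 108 120 125 125  74  77]
 [136  94  80  72 138 138 137 138 137 133  78  77]
 [138  84  77  92 138 140 138 140 136 132  77  78]
 [136  77  77 122 137 140 138 139 139 126  75  84]
 [134  77  58 127 140 138 138 141 140 102  78  97]
 [133  74  58 138 102 119  95 138 141 101  76 107]
 [106  76  79  86  95  94 103 123 134  85  77 128]
 [ 99  61  76  77  80  80  73  78  78  77  64 128]]
ins 36.0 ((607.8932495117188, -301.50054931640625), (95.8171615600586, 55.74531173706055), 23.120603561401367)
col 73.0 ((436.551513671875, -243.25375366210938), (54.36204528808594, 125.96865844726562), 57.87657928466797)
```

View pics/c2.png

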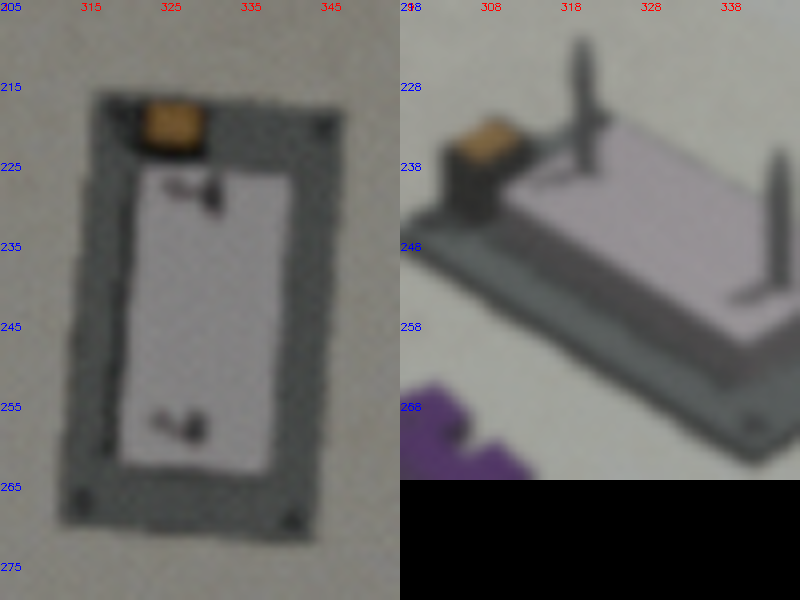

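Run:
```python
from h import *
f=np.load("top0.npy",allow_pickle=True).item();g=np.load("side0.npy",allow_pickle=True).item()
# end plate: bright & inside foot, top view
x,y,w,h=313,217,34,55
c=cv2.resize(cv2.cvtColor(f["img"],cv2.COLOR_RGB2LAB)[y:y+h,x:x+w,0],None,fx=8,fy=8,interpolation=cv2.INTER_CUBIC)
m=(c>112).astype(np.uint8);n,l,s,_=cv2.connectedComponentsWithStats(m);k=[i for i in range(1,n) if s[i,0]>8 and s[i,0]+s[i,2]<w*8-8];k=max(k,key=lambda i:s[i,4])
q=cv2.findContours((l==k).astype(np.uint8),0,1)[0];q=max(q,key=cv2.contourArea)[:,0]
C=onplane(f,(q+.5)/8-.5+[x,y],.026)[:,:2]*1000
r=cv2.minAreaRect(C.astype(np.float32));print("endplate top",r)
# side view: end plate corners & posts by eye (c2 pixels -> full)
e=lambda p:((np.array(p,float)+.5)/8-.5)+[298,218]
for n,p,z in [("post1 tip",(185,36),.078),("post2 tip",(379,148),.078),("post1 mid base",(187,176),.026),("post2 base",(379,290),.026)]:
    print(n,onplane(g,[e(p)],z).round(4))
e2=lambda p:((np.array(p,float)+.5)/8-.5)+[305,205]
for n,p in [("post1 base",(214,204)),("post2 base",(196,436))]: print(n,onplane(f,[e2(p)],.026).round(4))
print("corner e4 tri",tri(f,e2((118,462)),g,e((345,346))),"e2",tri(f,e2((292,173)),g,e((212,114))))
```

```text
endplate top ((559.2261962890625, 7.082668304443359), (53.8203010559082, 107.63240051269531), 87.06062316894531)
post1 tip [[0.601 0.004 0.078]]
post2 tip [[0.5184 0.0086 0.078 ]]
post1 mid base [[0.6003 0.0053 0.026 ]]
post2 base [[0.5173 0.0095 0.026 ]]
post1 base [[0.6009 0.0049 0.026 ]]
post2 base [[0.5169 0.0092 0.026 ]]
corner e4 tri (array([0.50688193, 0.03674055, 0.02607888]), np.float64(9.402735500857489e-05)) e2 (array([ 0.61344746, -0.02213211,  0.028571  ]), np.float64(0.002319802506810542))
```

The jig origin is (0.559, 0.007) at -2.9°; the end plate, posts and pad in both views agree (the foot is not centred on it). Next: move above the insulator at (0.608, -0.301), plate y at -66.9°.

{"fn": "send_rows", "kwargs": {"motion": [{"dp": [0.042,0.035,-0.005],"rot": [0,0,0.012],"grip": 0.0854},{"dp": [0.042,0.035,-0.005],"rot": [0,0,0.012],"grip": 0.0854},{"dp": [0.042,0.035,-0.005],"rot": [0,0,0.012],"grip": 0.0854},{"dp": [0.042,0.035,-0.005],"rot": [0,0,0.012],"grip": 0.0854},{"dp": [0.042,0.035,-0.005],"rot": [0,0,0.012],"grip": 0.0854},{"dp": [0.042,0.035,-0.005],"rot": [0,0,0.012],"grip": 0.0854},{"dp": [0.042,0.035,-0.005],"rot": [0,0,0.012],"grip": 0.0854},{"dp": [0.042,0.035,-0.005],"rot": [0,0,0.012],"grip": 0.0854},{"dp": [0.042,0.035,-0.005],"rot": [0,0,0.012],"grip": 0.0854},{"dp": [0.039,0.031,-0.005],"rot": [0,0,0.009],"grip": 0.0854},{"dp": [0,0,0],"rot": [0,0,0],"grip": 0.0854}]}}

```text
clock: 1.58
tcp_pos: [0.6161, -0.2869, 0.1775]
orientation: [-2.622, 1.731, 0.004]
contact_force: [-0.9, 0.3, 0.3]
grip_width: 0.0855
```

```bash
cat > to.py <<'E'
import sys,numpy as np
from scipy.spatial.transform import Rotation as R
from bench import get_obs
o=get_obs();x,y,z,a=map(float,sys.argv[1:5])
r=R.from_rotvec(o["orientation"]);ya=np.radians(a)
best=None
for s in (0,np.pi):
    t=R.from_matrix(np.array([[np.cos(ya+s),np.sin(ya+s),0],[np.sin(ya+s),-np.cos(ya+s),0],[0,0,-1]]))
    d=(t*r.inv()).as_rotvec()
    if best is None or np.linalg.norm(d)<np.linalg.norm(best): best=d
print("dp",(np.array([x,y,z])-o["tcp_pos"]).round(4),"rot",best.round(4),"yaw",np.degrees(np.arctan2(r.as_matrix()[1,0],r.as_matrix()[0,0])).round(2),"t",o["clock"],"F",np.round(o["contact_force"],1),"g",round(o["grip_width"],4),"j7",o["joints"][6].round(2),"tcp",o["tcp_pos"].round(4))
E
python3 to.py .608 -.301 .08 -66.9
```

```text
dp [-0.0081 -0.0141 -0.0975] rot [-0.0016 -0.0023 -0.0007] yaw -66.86 t 1.575 F [-0.9  0.3  0.3] g 0.0855 j7 -0.89 tcp [ 0.6161 -0.2869  0.1775]
```

{"fn": "send_rows", "kwargs": {"motion": [{"dp": [-0.008,-0.014,-0.03],"rot": [-0.002,-0.002,0],"grip": 0.0854},{"dp": [0,0,-0.045],"rot": [0,0,0],"grip": 0.0854},{"dp": [0,0,-0.045],"rot": [0,0,0],"grip": 0.0854},{"dp": [0,0,-0.02],"rot": [0,0,0],"grip": 0.0854},{"dp": [0,0,-0.005],"rot": [0,0,0],"grip": 0.0854},{"dp": [0,0,0],"rot": [0,0,0],"grip": 0.0854}]}}

```text
clock: 2.33
tcp_pos: [0.6071, -0.3055, 0.0313]
orientation: [2.617, -1.733, 0.007]
contact_force: [-0.0, 0.6, 0.5]
grip_width: 0.0854
```

```bash
python3 to.py .608 -.301 .004 -66.9
python3 - <<'E'
from h import *
f=grab("side");p=proj(f,[.608,-.301,.01])[0].astype(int);q=grab("top");p2=proj(q,[.608,-.301,.01])[0].astype(int)
cv2.imwrite("pics/c3.png",np.hstack([crop(f,p[0]-40,p[1]-45,80,75,5),crop(q,p2[0]-40,p2[1]-40,80,75,5)]))
E
```

```text
dp [ 0.0009  0.0045 -0.0273] rot [0.0047 0.0024 0.0022] yaw -67.03 t 2.325 F [-0.   0.6  0.5] g 0.0854 j7 -0.89 tcp [ 0.6071 -0.3055  0.0313]
```

View pics/c3.png

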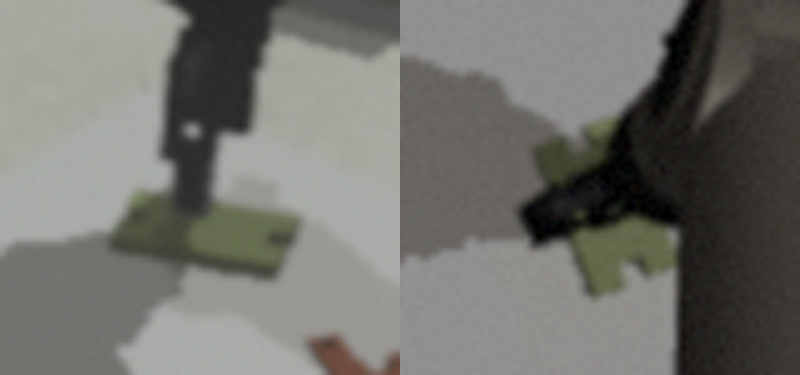

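Both views show the fingers straddling the insulator across its width, over its centre. Now I'll descend and close.

{"fn": "send_rows", "kwargs": {"motion": [{"dp": [0.001,0.0045,-0.015],"rot": [0.005,0.002,0.002],"grip": 0.0854},{"dp": [0,0,-0.012],"rot": [0,0,0],"grip": 0.0854},{"dp": [0,0,-0.004],"rot": [0,0,0],"grip": 0.0854},{"dp": [0,0,0],"rot": [0,0,0],"grip": 0.065},{"dp": [0,0,0],"rot": [0,0,0],"grip": 0.065}], "grip_force": 30}}

```text
clock: 3.05
tcp_pos: [0.6101, -0.3009, 0.0009]
orientation: [-2.62, 1.73, -0.007]
contact_force: [0.7, 0.3, 0.6]
grip_width: 0.065
```

```bash
python3 to.py .608 -.301 -.001 -66.9
```

```text
dp [-0.0021 -0.0001 -0.0019] rot [ 0.001   0.0046 -0.0006] yaw -66.87 t 3.05 F [0.7 0.3 0.6] g 0.065 j7 -0.9 tcp [ 0.6101 -0.3009  0.0009]
```

{"fn": "send_rows", "kwargs": {"motion": [{"dp": [-0.002,0,-0.002],"rot": [0.001,0.005,0],"grip": 0.058},{"dp": [0,0,0],"rot": [0,0,0],"grip": 0.045},{"dp": [0,0,0],"rot": [0,0,0],"grip": 0.045},{"dp": [0,0,0],"rot": [0,0,0],"grip": 0.045}], "grip_force": 40}}

```text
clock: 3.55
tcp_pos: [0.6082, -0.3012, -0.0006]
orientation: [2.621, -1.731, 0.0]
contact_force: [0.1, -0.0, -0.8]
grip_width: 0.0524
```

```bash
python3 to.py .608 -.301 -.001 -66.9
```

```text
dp [-0.0002  0.0002 -0.0004] rot [ 0.0003 -0.     -0.0003] yaw -66.88 t 3.55 F [ 0.1 -0.  -0.8] g 0.0524 j7 -0.9 tcp [ 6.082e-01 -3.012e-01 -6.000e-04]
```

{"fn": "send_rows", "kwargs": {"motion": [{"dp": [0,0,0.02],"rot": [0,0,0],"grip": 0.045},{"dp": [0,0,0.04],"rot": [0,0,0],"grip": 0.045},{"dp": [0,0,0.05],"rot": [0,0,0],"grip": 0.045},{"dp": [-0.006,0.03,0.02],"rot": [0,0,-0.055],"grip": 0.045},{"dp": [-0.006,0.04,0],"rot": [0,0,-0.055],"grip": 0.045},{"dp": [-0.006,0.04,0],"rot": [0,0,-0.055],"grip": 0.045},{"dp": [-0.006,0.04,0],"rot": [0,0,-0.055],"grip": 0.045},{"dp": [-0.006,0.04,0],"rot": [0,0,-0.055],"grip": 0.045},{"dp": [-0.006,0.04,0],"rot": [0,0,-0.055],"grip": 0.045},{"dp": [-0.006,0.04,0],"rot": [0,0,-0.055],"grip": 0.045},{"dp": [-0.006,0.03,0],"rot": [0,0,-0.055],"grip": 0.045},{"dp": [0,0,0],"rot": [0,0,0],"grip": 0.045},{"dp": [0,0,0],"rot": [0,0,0],"grip": 0.045}]}}

```text
clock: 5.18
tcp_pos: [0.5609, 0.0067, 0.1522]
orientation: [-2.156, 2.271, -0.026]
contact_force: [-0.3, -0.7, -1.5]
grip_width: 0.0525
```

```bash
python3 to.py .559 .007 .08 -92.94
```

```text
dp [-0.0019  0.0003 -0.0722] rot [0.005  0.0185 0.0007] yaw -92.98 t 5.175 F [-0.3 -0.7 -1.5] g 0.0525 j7 -1.8 tcp [0.5609 0.0067 0.1522]
```

{"fn": "send_rows", "kwargs": {"motion": [{"dp": [-0.002,0,-0.03],"rot": [0.005,0.018,0.0],"grip": 0.045},{"dp": [0,0,-0.025],"rot": [0,0,0],"grip": 0.045},{"dp": [0,0,-0.007],"rot": [0,0,0],"grip": 0.045},{"dp": [0,0,0],"rot": [0,0,0],"grip": 0.045},{"dp": [0,0,0],"rot": [0,0,0],"grip": 0.045}]}}

```text
clock: 5.8
tcp_pos: [0.5618, 0.0012, 0.0925]
orientation: [-2.153, 2.283, -0.008]
contact_force: [-0.1, -1.1, -1.0]
grip_width: 0.0526
```

```bash
python3 to.py .559 .007 .08 -92.94;cat > look.py <<'E'
import sys
from h import *
f=grab("side");g=grab("top");np.save("l.npy",[f,g],allow_pickle=True)
a=crop(f,290,200,80,75,5);b=crop(g,290,207,80,75,5)
for im,x,y in((a,290,200),(b,290,207)):
    for i in range(0,400,50): cv2.putText(im,str(x+i//5),(i,10),0,.35,(0,0,255))
    for i in range(0,375,50): cv2.putText(im,str(y+i//5),(0,i+10),0,.35,(255,0,0))
cv2.imwrite(f"pics/{sys.argv[1]}.png",np.hstack([a,b]))
E
python3 look.py c4
```

```text
dp [-0.0028  0.0058 -0.0125] rot [0.0013 0.0062 0.0071] yaw -93.34 t 5.8 F [-0.1 -1.1 -1. ] g 0.0526 j7 -1.8 tcp [0.5618 0.0012 0.0925]
```

View pics/c4.png

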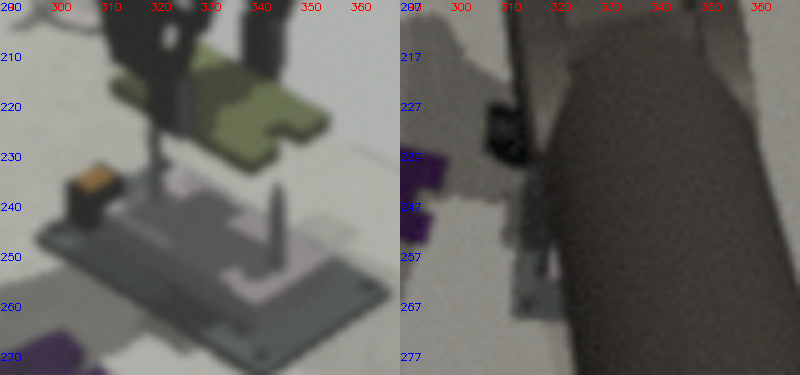

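The top view is blocked by the arm. The side view shows the insulator level above the posts. I'll compare its near-end corners (full pixels about (340.2,232.2) and (355.4,223.5)) with the prediction from the TCP.

Run:
```python
from h import *
f=np.load("l.npy",allow_pickle=True)[0]
th=np.radians(-3.34);u=np.array([np.cos(th),np.sin(th)]);v=np.array([-u[1],u[0]]);O=np.array([.5618,.0012])
for zt in (.100,.103,.106):
  for X in((-.048,.027),(-.048,-.027),(-.048,.007),(-.048,-.007),(.048,.027)): print(zt,X,proj(f,np.r_[O+u*X[0]+v*X[1],zt]).round(1))
e=lambda p:((np.array(p,float)+.5)/5-.5)+[290,200]
for n,p in dict(c1=(253,163),c2=(330,118),n1=(278,146),n2=(300,137),c4=(111,85)).items(): print(n,e(p).round(1))
```

```text
0.1 (-0.048, 0.027) [[339.6 233.1]]
0.1 (-0.048, -0.027) [[355.7 223.7]]
0.1 (-0.048, 0.007) [[345.6 229.6]]
0.1 (-0.048, -0.007) [[349.8 227.1]]
0.1 (0.048, 0.027) [[311.4 216.8]]
0.103 (-0.048, 0.027) [[339.6 232.1]]
0.103 (-0.048, -0.027) [[355.7 222.6]]
0.103 (-0.048, 0.007) [[345.6 228.5]]
0.103 (-0.048, -0.007) [[349.8 226.1]]
0.103 (0.048, 0.027) [[311.3 215.7]]
0.106 (-0.048, 0.027) [[339.6 231. ]]
0.106 (-0.048, -0.027) [[355.7 221.6]]
0.106 (-0.048, 0.007) [[345.6 227.5]]
0.106 (-0.048, -0.007) [[349.8 225. ]]
0.106 (0.048, 0.027) [[311.3 214.7]]
c1 [340.2 232.2]
c2 [355.6 223.2]
n1 [345.2 228.8]
n2 [349.6 227. ]
c4 [311.8 216.6]
```

Agreement is within about 0.4 px, so the grasp is centred. Correct xy, then lower in stages.

{"fn": "send_rows", "kwargs": {"motion": [{"dp": [-0.003,0.006,0],"rot": [0.001,0.006,0.007],"grip": 0.045},{"dp": [0,0,-0.004],"rot": [0,0,0],"grip": 0.045},{"dp": [0,0,0],"rot": [0,0,0],"grip": 0.045}]}}

```text
clock: 6.28
tcp_pos: [0.5591, 0.0083, 0.0894]
orientation: [-2.164, 2.275, -0.002]
contact_force: [-0.2, -0.6, -1.3]
grip_width: 0.0529
```

```bash
python3 to.py .559 .007 .08 -92.94
```

```text
dp [-0.0001 -0.0013 -0.0094] rot [-0.0001  0.0017 -0.0015] yaw -92.85 t 6.275 F [-0.2 -0.6 -1.3] g 0.0529 j7 -1.81 tcp [0.5591 0.0083 0.0894]
```

{"fn": "send_rows", "kwargs": {"motion": [{"dp": [0,-0.001,-0.006],"rot": [0,0.002,-0.001],"grip": 0.045},{"dp": [0,0,-0.006],"rot": [0,0,0],"grip": 0.045},{"dp": [0,0,-0.006],"rot": [0,0,0],"grip": 0.045},{"dp": [0,0,0],"rot": [0,0,0],"grip": 0.045}]}}

```text
clock: 6.78
tcp_pos: [0.5588, 0.0071, 0.0696]
orientation: [2.163, -2.277, -0.001]
contact_force: [-0.6, -1.0, -0.9]
grip_width: 0.0526
```

```bash
python3 to.py .559 .007 .05 -92.94
```

```text
dp [ 0.0002 -0.0001 -0.0196] rot [ 0.0001 -0.0014 -0.0004] yaw -92.92 t 6.775 F [-0.6 -1.  -0.9] g 0.0526 j7 -1.81 tcp [0.5588 0.0071 0.0696]
```

{"fn": "send_rows", "kwargs": {"motion": [{"dp": [0,0,-0.006],"rot": [0,0,0],"grip": 0.045},{"dp": [0,0,-0.006],"rot": [0,0,0],"grip": 0.045},{"dp": [0,0,-0.006],"rot": [0,0,0],"grip": 0.045},{"dp": [0,0,-0.006],"rot": [0,0,0],"grip": 0.045},{"dp": [0,0,-0.006],"rot": [0,0,0],"grip": 0.045},{"dp": [0,0,-0.004],"rot": [0,0,0],"grip": 0.045},{"dp": [0,0,0],"rot": [0,0,0],"grip": 0.045}]}}

```text
clock: 7.65
tcp_pos: [0.5588, 0.0071, 0.033]
orientation: [2.163, -2.277, -0.002]
contact_force: [-0.1, 0.1, -0.9]
grip_width: 0.0524
```

```bash
python3 to.py .559 .007 .0265 -92.94
```

```text
dp [ 0.0002 -0.0001 -0.0065] rot [ 0.     -0.0016 -0.0003] yaw -92.92 t 7.65 F [-0.1  0.1 -0.9] g 0.0524 j7 -1.82 tcp [0.5588 0.0071 0.033 ]
```

{"fn": "send_rows", "kwargs": {"motion": [{"dp": [0,0,-0.003],"rot": [0,0,0],"grip": 0.045},{"dp": [0,0,-0.002],"rot": [0,0,0],"grip": 0.045},{"dp": [0,0,-0.0015],"rot": [0,0,0],"grip": 0.045},{"dp": [0,0,0],"rot": [0,0,0],"grip": 0.045}]}}

```text
clock: 8.15
tcp_pos: [0.5592, 0.0071, 0.0265]
orientation: [2.164, -2.277, -0.001]
contact_force: [0.8, -0.6, -2.1]
grip_width: 0.0527
```

```bash
python3 to.py .559 .007 .0255 -92.94
```

```text
dp [-0.0002 -0.0001 -0.001 ] rot [-0.0001 -0.0007 -0.0003] yaw -92.92 t 8.15 F [ 0.8 -0.6 -2.1] g 0.0527 j7 -1.82 tcp [0.5592 0.0071 0.0265]
```

{"fn": "send_rows", "kwargs": {"motion": [{"dp": [0,0,-0.001],"rot": [0,0,0],"grip": 0.045},{"dp": [0,0,0],"rot": [0,0,0],"grip": 0.06},{"dp": [0,0,0],"rot": [0,0,0],"grip": 0.07},{"dp": [0,0,0],"rot": [0,0,0],"grip": 0.0854},{"dp": [0,0,0.002],"rot": [0,0,0],"grip": 0.0854},{"dp": [0,0,0.02],"rot": [0,0,0],"grip": 0.0854},{"dp": [0,0,0.04],"rot": [0,0,0],"grip": 0.0854},{"dp": [0,0,0.05],"rot": [0,0,0],"grip": 0.0854},{"dp": [0,0,0.02],"rot": [0,0,0],"grip": 0.0854},{"dp": [-0.02,-0.04,0],"rot": [0,0,-0.1],"grip": 0.0854},{"dp": [-0.02,-0.04,0],"rot": [0,0,-0.1],"grip": 0.0854},{"dp": [-0.02,-0.04,0],"rot": [0,0,-0.1],"grip": 0.0854},{"dp": [-0.02,-0.04,0],"rot": [0,0,-0.1],"grip": 0.0854},{"dp": [-0.02,-0.04,0],"rot": [0,0,-0.1],"grip": 0.0854},{"dp": [-0.02,-0.03,0],"rot": [0,0,0],"grip": 0.0854},{"dp": [0,0,0],"rot": [0,0,0],"grip": 0.0854}]}}

```text
clock: 10.15
tcp_pos: [0.4356, -0.2283, 0.1655]
orientation: [-1.51, 2.749, -0.007]
contact_force: [-0.3, 0.7, -0.3]
grip_width: 0.0851
```

```bash
python3 to.py .4234 -.2344 .06 57.75; python3 look.py c5
```

```text
dp [-0.0122 -0.0061 -0.1055] rot [0.0011 0.0069 0.0034] yaw -122.44 t 10.15 F [-0.3  0.7 -0.3] g 0.0851 j7 -1.75 tcp [ 0.4356 -0.2283  0.1655]
```

View pics/c5.png

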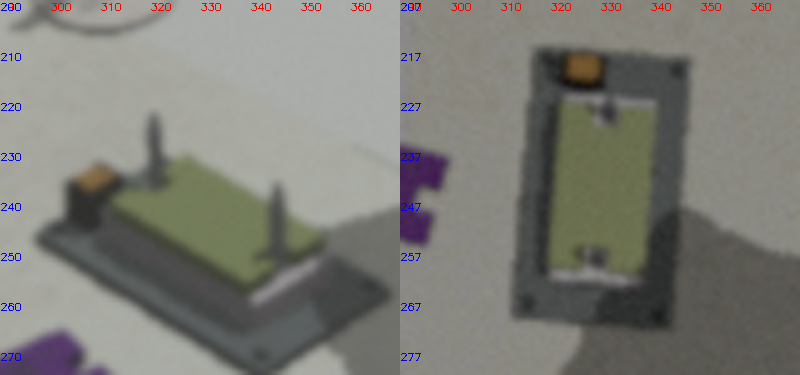

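The insulator is seated flat between the posts, with even gaps at both ends. Next, the collector.

{"fn": "send_rows", "kwargs": {"motion": [{"dp": [-0.012,-0.006,-0.03],"rot": [0.001,0.007,0.003],"grip": 0.0854},{"dp": [0,0,-0.04],"rot": [0,0,0],"grip": 0.0854},{"dp": [0,0,-0.03],"rot": [0,0,0],"grip": 0.0854},{"dp": [0,0,-0.01],"rot": [0,0,0],"grip": 0.0854},{"dp": [0,0,0],"rot": [0,0,0],"grip": 0.0854},{"dp": [0,0,0],"rot": [0,0,0],"grip": 0.0854}], "grip_force": 60}}

```text
clock: 11.0
tcp_pos: [0.4328, -0.2254, 0.0552]
orientation: [-1.537, 2.73, -0.004]
contact_force: [0.1, 0.4, -0.3]
grip_width: 0.0853
```

```bash
python3 to.py .4234 -.2344 -.001 57.75
```

```text
dp [-0.0094 -0.009  -0.0562] rot [-0.002   0.0088 -0.0174] yaw -121.25 t 11.0 F [ 0.1  0.4 -0.3] g 0.0853 j7 -1.7 tcp [ 0.4328 -0.2254  0.0552]
```

{"fn": "send_rows", "kwargs": {"motion": [{"dp": [-0.009,-0.009,0],"rot": [-0.002,0.009,-0.017],"grip": 0.0854},{"dp": [0,0,-0.01],"rot": [0,0,0],"grip": 0.0854},{"dp": [0,0,-0.01],"rot": [0,0,0],"grip": 0.0854},{"dp": [0,0,-0.005],"rot": [0,0,0],"grip": 0.0854},{"dp": [0,0,0],"rot": [0,0,0],"grip": 0.0854}]}}

```text
clock: 11.62
tcp_pos: [0.4242, -0.2358, 0.0302]
orientation: [-1.514, 2.751, -0.004]
contact_force: [-0.2, 0.3, 0.5]
grip_width: 0.0854
```

```bash
python3 to.py .4234 -.2344 -.001 57.75
```

```text
dp [-0.0008  0.0014 -0.0312] rot [0.0014 0.0023 0.0015] yaw -122.34 t 11.625 F [-0.2  0.3  0.5] g 0.0854 j7 -1.69 tcp [ 0.4242 -0.2358  0.0302]
```

{"fn": "send_rows", "kwargs": {"motion": [{"dp": [-0.001,0.0015,-0.01],"rot": [0.001,0.002,0.001],"grip": 0.0854},{"dp": [0,0,-0.01],"rot": [0,0,0],"grip": 0.0854},{"dp": [0,0,-0.008],"rot": [0,0,0],"grip": 0.0854},{"dp": [0,0,-0.003],"rot": [0,0,0],"grip": 0.07},{"dp": [0,0,0],"rot": [0,0,0],"grip": 0.065}]}}

```text
clock: 12.25
tcp_pos: [0.4231, -0.2338, -0.0034]
orientation: [1.517, -2.751, -0.0]
contact_force: [-0.5, -0.4, -0.4]
grip_width: 0.0652
```

```bash
python3 to.py .4234 -.2344 -.001 57.75
```

```text
dp [ 0.0003 -0.0006  0.0024] rot [-0.     -0.0004 -0.0001] yaw -122.25 t 12.25 F [-0.5 -0.4 -0.4] g 0.0652 j7 -1.69 tcp [ 0.4231 -0.2338 -0.0034]
```

{"fn": "send_rows", "kwargs": {"motion": [{"dp": [0,-0.0005,0.0015],"rot": [0,0,0],"grip": 0.058},{"dp": [0,0,0],"rot": [0,0,0],"grip": 0.045},{"dp": [0,0,0],"rot": [0,0,0],"grip": 0.045},{"dp": [0,0,0],"rot": [0,0,0],"grip": 0.045},{"dp": [0,0,0.01],"rot": [0,0,0],"grip": 0.045},{"dp": [0,0,0],"rot": [0,0,0],"grip": 0.045}]}}

```text
clock: 13.0
tcp_pos: [0.4227, -0.2346, 0.0099]
orientation: [1.516, -2.751, -0.0]
contact_force: [0.6, -0.3, -3.7]
grip_width: 0.0516
```

```bash
python3 to.py .559 .007 .15 -92.94
```

```text
dp [0.1363 0.2416 0.1401] rot [ 2.00e-04 -4.00e-04  5.12e-01] yaw -122.27 t 13.0 F [ 0.6 -0.3 -3.7] g 0.0516 j7 -1.69 tcp [ 0.4227 -0.2346  0.0099]
```

{"fn": "send_rows", "kwargs": {"motion": [{"dp": [0,0,0.04],"rot": [0,0,0],"grip": 0.045},{"dp": [0,0,0.04],"rot": [0,0,0],"grip": 0.045},{"dp": [0,0,0.04],"rot": [0,0,0],"grip": 0.045},{"dp": [0.01,0.02,0.02],"rot": [0,0,0.06],"grip": 0.045},{"dp": [0.018,0.032,0],"rot": [0,0,0.065],"grip": 0.045},{"dp": [0.018,0.032,0],"rot": [0,0,0.065],"grip": 0.045},{"dp": [0.018,0.032,0],"rot": [0,0,0.065],"grip": 0.045},{"dp": [0.018,0.032,0],"rot": [0,0,0.065],"grip": 0.045},{"dp": [0.018,0.032,0],"rot": [0,0,0.065],"grip": 0.045},{"dp": [0.018,0.032,0],"rot": [0,0,0.065],"grip": 0.045},{"dp": [0.01,0.02,0],"rot": [0,0,0.05],"grip": 0.045},{"dp": [0,0,0],"rot": [0,0,0],"grip": 0.045},{"dp": [0,0,0],"rot": [0,0,0],"grip": 0.045}]}}

```text
clock: 14.62
tcp_pos: [0.5485, 0.0032, 0.1538]
orientation: [2.16, -2.275, -0.001]
contact_force: [0.0, -0.7, -3.1]
grip_width: 0.0517
```

```bash
python3 to.py .559 .007 .095 -92.94
```

```text
dp [ 0.0105  0.0038 -0.0588] rot [ 0.0027 -0.0039  0.0006] yaw -92.98 t 14.625 F [ 0.  -0.7 -3.1] g 0.0517 j7 -1.79 tcp [0.5485 0.0032 0.1538]
```

{"fn": "send_rows", "kwargs": {"motion": [{"dp": [0.0105,0.004,-0.01],"rot": [0.003,-0.004,0],"grip": 0.045},{"dp": [0,0,-0.02],"rot": [0,0,0],"grip": 0.045},{"dp": [0,0,-0.02],"rot": [0,0,0],"grip": 0.045},{"dp": [0,0,-0.005],"rot": [0,0,0],"grip": 0.045},{"dp": [0,0,0],"rot": [0,0,0],"grip": 0.045}]}}

```text
clock: 15.25
tcp_pos: [0.5599, 0.0021, 0.0959]
orientation: [2.152, -2.288, 0.003]
contact_force: [-0.2, -0.1, -3.3]
grip_width: 0.0515
```

```bash
python3 to.py .559 .007 .088 -92.94; python3 look.py c6
```

```text
dp [-0.0009  0.0049 -0.0079] rot [0.0016 0.0008 0.0097] yaw -93.49 t 15.25 F [-0.2 -0.1 -3.3] g 0.0515 j7 -1.8 tcp [0.5599 0.0021 0.0959]
```

View pics/c6.png

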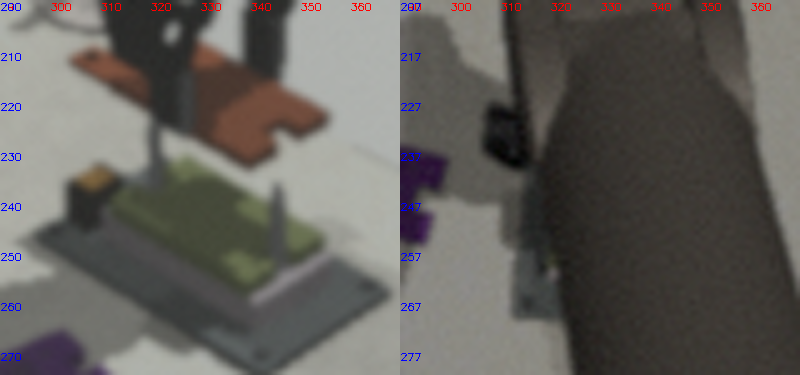

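```bash
cat > cmp.py <<'E'
import sys
from h import *
# args: x y yawx(deg of plate x) ztop
x,y,a,z=map(float,sys.argv[1:5]);f=np.load("l.npy",allow_pickle=True)[0]
th=np.radians(a);u=np.array([np.cos(th),np.sin(th)]);v=np.array([-u[1],u[0]])
im=cv2.resize(f["img"][200:275,290:370],None,fx=10,fy=10,interpolation=cv2.INTER_CUBIC)[...,::-1].copy()
def P(X,Y,Z): return tuple(int(k) for k in ((proj(f,np.r_[np.array([x,y])+u*X+v*Y,Z])[0]-[290,200]+.5)*10-.5))
pts=[(-.048,.027),(-.048,.007),(-.035,.007),(-.035,-.007),(-.048,-.007),(-.048,-.027),(.048,-.027),(.048,.027)]
cv2.polylines(im,[np.array([P(*p,z) for p in pts])],True,(255,255,0),1)
cv2.imwrite(f"pics/{sys.argv[5]}.png",im[50:400,150:])
E
python3 cmp.py .5599 .0021 -3.49 .104 c7
```

```text
(no output)
```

View pics/c7.png

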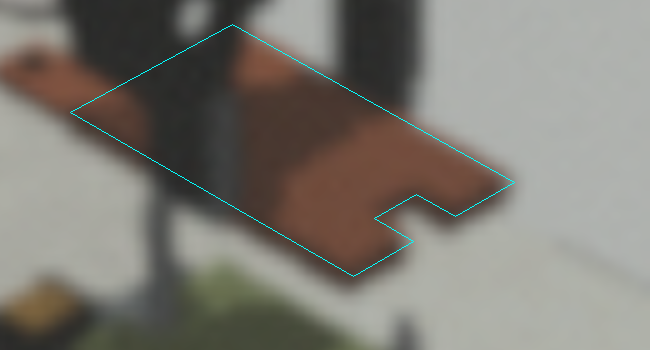

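The predicted outline matches the copper plate within about 1 mm, with the tab pointing to the terminal. Align and lower.

{"fn": "send_rows", "kwargs": {"motion": [{"dp": [-0.0014,0.0049,0],"rot": [0.002,0.001,0.01],"grip": 0.045},{"dp": [0,0,-0.004],"rot": [0,0,0],"grip": 0.045},{"dp": [0,0,0],"rot": [0,0,0],"grip": 0.045}]}}

```text
clock: 15.72
tcp_pos: [0.5597, 0.0078, 0.0938]
orientation: [-2.163, 2.274, -0.003]
contact_force: [0.0, 0.3, -3.5]
grip_width: 0.0517
```

```bash
python3 to.py .5585 .007 .07 -92.94
```

```text
dp [-0.0012 -0.0008 -0.0238] rot [-0.0011  0.0035 -0.0015] yaw -92.85 t 15.725 F [ 0.   0.3 -3.5] g 0.0517 j7 -1.8 tcp [0.5597 0.0078 0.0938]
```

{"fn": "send_rows", "kwargs": {"motion": [{"dp": [-0.0012,-0.0008,-0.006],"rot": [-0.001,0.0035,-0.001],"grip": 0.045},{"dp": [0,0,-0.006],"rot": [0,0,0],"grip": 0.045},{"dp": [0,0,-0.006],"rot": [0,0,0],"grip": 0.045},{"dp": [0,0,-0.006],"rot": [0,0,0],"grip": 0.045},{"dp": [0,0,0],"rot": [0,0,0],"grip": 0.045}]}}

```text
clock: 16.35
tcp_pos: [0.5582, 0.0068, 0.0677]
orientation: [2.164, -2.277, -0.001]
contact_force: [-0.5, 0.4, -3.1]
grip_width: 0.0518
```

```bash
python3 to.py .5585 .007 .036 -92.94
```

```text
dp [ 0.0003  0.0002 -0.0317] rot [ 0.0002 -0.0009 -0.0003] yaw -92.92 t 16.35 F [-0.5  0.4 -3.1] g 0.0518 j7 -1.81 tcp [0.5582 0.0068 0.0677]
```

{"fn": "send_rows", "kwargs": {"motion": [{"dp": [0,0,-0.006],"rot": [0,0,0],"grip": 0.045},{"dp": [0,0,-0.006],"rot": [0,0,0],"grip": 0.045},{"dp": [0,0,-0.006],"rot": [0,0,0],"grip": 0.045},{"dp": [0,0,-0.005],"rot": [0,0,0],"grip": 0.045},{"dp": [0,0,-0.004],"rot": [0,0,0],"grip": 0.045},{"dp": [0,0,-0.002],"rot": [0,0,0],"grip": 0.045},{"dp": [0,0,0],"rot": [0,0,0],"grip": 0.045}]}}

```text
clock: 17.23
tcp_pos: [0.5585, 0.0068, 0.0368]
orientation: [2.164, -2.277, -0.0]
contact_force: [-1.0, 0.2, -3.0]
grip_width: 0.0518
```

```bash
python3 to.py .5585 .007 .036 -92.94
```

```text
dp [-0.      0.0002 -0.0008] rot [ 0.0001 -0.0004 -0.0003] yaw -92.92 t 17.225 F [-1.   0.2 -3. ] g 0.0518 j7 -1.82 tcp [0.5585 0.0068 0.0368]
```

Force is still just the plate's weight. Step down gently until it is carried.

{"fn": "send_rows", "kwargs": {"motion": [{"dp": [0,0,-0.001],"rot": [0,0,0],"grip": 0.045},{"dp": [0,0,0],"rot": [0,0,0],"grip": 0.045}]}}

```text
clock: 17.48
tcp_pos: [0.5587, 0.0069, 0.036]
orientation: [-2.164, 2.277, -0.0]
contact_force: [-0.0, -0.1, -4.2]
grip_width: 0.0519
```

{"fn": "send_rows", "kwargs": {"motion": [{"dp": [0,0,-0.001],"rot": [0,0,0],"grip": 0.045},{"dp": [0,0,0],"rot": [0,0,0],"grip": 0.045}]}}

```text
clock: 17.73
tcp_pos: [0.559, 0.0069, 0.0353]
orientation: [-2.164, 2.277, -0.001]
contact_force: [-0.1, -0.5, -3.3]
grip_width: 0.0515
```

{"fn": "send_rows", "kwargs": {"motion": [{"dp": [0,0,-0.001],"rot": [0,0,0],"grip": 0.045},{"dp": [0,0,0],"rot": [0,0,0],"grip": 0.045}]}}

```text
clock: 17.98
tcp_pos: [0.5592, 0.0069, 0.0353]
orientation: [-2.163, 2.277, -0.001]
contact_force: [0.0, 0.1, -2.8]
grip_width: 0.0517
```

{"fn": "send_rows", "kwargs": {"motion": [{"dp": [0,0,-0.0005],"rot": [0,0,0],"grip": 0.05},{"dp": [0,0,0],"rot": [0,0,0],"grip": 0.06},{"dp": [0,0,0],"rot": [0,0,0],"grip": 0.07},{"dp": [0,0,0],"rot": [0,0,0],"grip": 0.0854},{"dp": [0,0,0.002],"rot": [0,0,0],"grip": 0.0854},{"dp": [0,0,0.02],"rot": [0,0,0],"grip": 0.0854},{"dp": [0,0,0.04],"rot": [0,0,0],"grip": 0.0854},{"dp": [0,0,0.05],"rot": [0,0,0],"grip": 0.0854},{"dp": [-0.01,0.01,0.02],"rot": [0,0,0.09],"grip": 0.0854},{"dp": [-0.02,0.035,0],"rot": [0,0,0.09],"grip": 0.0854},{"dp": [-0.02,0.035,0],"rot": [0,0,0.09],"grip": 0.0854},{"dp": [-0.02,0.035,0],"rot": [0,0,0.09],"grip": 0.0854},{"dp": [-0.02,0.035,0],"rot": [0,0,0.09],"grip": 0.0854},{"dp": [-0.02,0.035,0],"rot": [0,0,0.09],"grip": 0.0854},{"dp": [-0.01,0.02,0],"rot": [0,0,0.09],"grip": 0.0854},{"dp": [0,0,0],"rot": [0,0,0],"grip": 0.0854},{"dp": [0,0,0],"rot": [0,0,0],"grip": 0.0854}]}}

```text
clock: 20.1
tcp_pos: [0.4381, 0.2152, 0.1742]
orientation: [-2.769, 1.469, -0.011]
contact_force: [0.8, 0.2, 0.3]
grip_width: 0.0853
```

```bash
python3 to.py .435 .2117 .06 -56.71; python3 look.py c8
```

```text
dp [-0.0031 -0.0035 -0.1142] rot [-0.0028  0.0091 -0.0145] yaw -55.88 t 20.1 F [0.8 0.2 0.3] g 0.0853 j7 -1.67 tcp [0.4381 0.2152 0.1742]
```

View pics/c8.png

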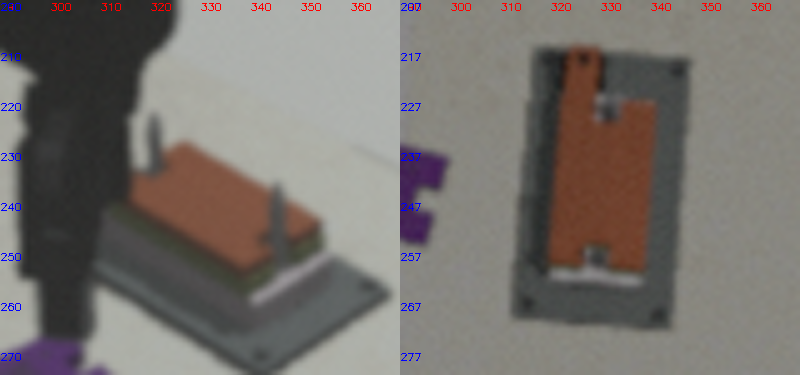

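The collector is flat on the insulator, with its tab over the terminal block. Next, the graphite.

{"fn": "send_rows", "kwargs": {"motion": [{"dp": [-0.003,-0.0035,-0.03],"rot": [-0.003,0.009,-0.0145],"grip": 0.0854},{"dp": [0,0,-0.04],"rot": [0,0,0],"grip": 0.0854},{"dp": [0,0,-0.03],"rot": [0,0,0],"grip": 0.0854},{"dp": [0,0,-0.01],"rot": [0,0,0],"grip": 0.0854},{"dp": [0,0,0],"rot": [0,0,0],"grip": 0.0854},{"dp": [0,0,0],"rot": [0,0,0],"grip": 0.0854}], "grip_force": 35}}

```text
clock: 20.95
tcp_pos: [0.4404, 0.2067, 0.0633]
orientation: [-2.752, 1.51, -0.007]
contact_force: [-0.1, -0.1, -0.0]
grip_width: 0.0855
```

```bash
python3 to.py .435 .2117 -.001 -56.71
```

```text
dp [-0.0054  0.005  -0.0643] rot [0.0003 0.0051 0.014 ] yaw -57.51 t 20.95 F [-0.1 -0.1 -0. ] g 0.0855 j7 -1.77 tcp [0.4404 0.2067 0.0633]
```

{"fn": "send_rows", "kwargs": {"motion": [{"dp": [-0.0055,0.005,0],"rot": [0,0.005,0.014],"grip": 0.0854},{"dp": [0,0,-0.012],"rot": [0,0,0],"grip": 0.0854},{"dp": [0,0,-0.012],"rot": [0,0,0],"grip": 0.0854},{"dp": [0,0,-0.008],"rot": [0,0,0],"grip": 0.0854},{"dp": [0,0,0],"rot": [0,0,0],"grip": 0.0854}]}}

```text
clock: 21.58
tcp_pos: [0.4354, 0.2127, 0.0307]
orientation: [-2.764, 1.489, -0.003]
contact_force: [0.0, -0.2, 0.3]
grip_width: 0.0854
```

```bash
python3 to.py .435 .2117 -.001 -56.71
```

```text
dp [-0.0004 -0.001  -0.0317] rot [-0.0011  0.0025 -0.0012] yaw -56.64 t 21.575 F [ 0.  -0.2  0.3] g 0.0854 j7 -1.8 tcp [0.4354 0.2127 0.0307]
```

{"fn": "send_rows", "kwargs": {"motion": [{"dp": [0,-0.001,-0.01],"rot": [-0.001,0.0025,-0.001],"grip": 0.0854},{"dp": [0,0,-0.01],"rot": [0,0,0],"grip": 0.0854},{"dp": [0,0,-0.007],"rot": [0,0,0],"grip": 0.0854},{"dp": [0,0,-0.002],"rot": [0,0,0],"grip": 0.07},{"dp": [0,0,0],"rot": [0,0,0],"grip": 0.065}]}}

```text
clock: 22.2
tcp_pos: [0.4355, 0.2116, -0.0006]
orientation: [2.764, -1.492, -0.0]
contact_force: [-0.1, 0.0, 0.1]
grip_width: 0.0649
```

```bash
python3 to.py .435 .2117 -.001 -56.71
```

```text
dp [-0.0005  0.0001 -0.0004] rot [ 0.0001 -0.0004 -0.    ] yaw -56.71 t 22.2 F [-0.1  0.   0.1] g 0.0649 j7 -1.83 tcp [ 0.4355  0.2116 -0.0006]
```

{"fn": "send_rows", "kwargs": {"motion": [{"dp": [0,0,0],"rot": [0,0,0],"grip": 0.058},{"dp": [0,0,0],"rot": [0,0,0],"grip": 0.045},{"dp": [0,0,0],"rot": [0,0,0],"grip": 0.045},{"dp": [0,0,0],"rot": [0,0,0],"grip": 0.045},{"dp": [0,0,0.02],"rot": [0,0,0],"grip": 0.045},{"dp": [0,0,0.04],"rot": [0,0,0],"grip": 0.045},{"dp": [0,0,0.05],"rot": [0,0,0],"grip": 0.045},{"dp": [0.01,-0.015,0.02],"rot": [0,0,-0.075],"grip": 0.045},{"dp": [0.017,-0.029,0],"rot": [0,0,-0.08],"grip": 0.045},{"dp": [0.017,-0.029,0],"rot": [0,0,-0.08],"grip": 0.045},{"dp": [0.017,-0.029,0],"rot": [0,0,-0.08],"grip": 0.045},{"dp": [0.017,-0.029,0],"rot": [0,0,-0.08],"grip": 0.045},{"dp": [0.017,-0.029,0],"rot": [0,0,-0.08],"grip": 0.045},{"dp": [0.017,-0.029,0],"rot": [0,0,-0.08],"grip": 0.045},{"dp": [0.012,-0.015,0],"rot": [0,0,-0.075],"grip": 0.045},{"dp": [0,0,0],"rot": [0,0,0],"grip": 0.045},{"dp": [0,0,0],"rot": [0,0,0],"grip": 0.045}]}}

```text
clock: 24.32
tcp_pos: [0.5622, 0.0011, 0.134]
orientation: [-2.14, 2.297, 0.002]
contact_force: [-0.1, 0.4, -1.4]
grip_width: 0.0527
```

```bash
python3 to.py .559 .007 .095 -92.94
```

```text
dp [-0.0032  0.0059 -0.039 ] rot [-0.002   0.0007  0.0192] yaw -94.04 t 24.325 F [-0.1  0.4 -1.4] g 0.0527 j7 -1.8 tcp [0.5622 0.0011 0.134 ]
```

{"fn": "send_rows", "kwargs": {"motion": [{"dp": [-0.003,0.006,-0.005],"rot": [-0.002,0,0.019],"grip": 0.045},{"dp": [0,0,-0.012],"rot": [0,0,0],"grip": 0.045},{"dp": [0,0,-0.012],"rot": [0,0,0],"grip": 0.045},{"dp": [0,0,-0.006],"rot": [0,0,0],"grip": 0.045},{"dp": [0,0,0],"rot": [0,0,0],"grip": 0.045}]}}

```text
clock: 24.95
tcp_pos: [0.557, 0.011, 0.0957]
orientation: [2.172, -2.269, -0.003]
contact_force: [0.3, 0.4, -0.4]
grip_width: 0.0527
```

```bash
python3 to.py .559 .007 .088 -92.94; python3 look.py x9
python3 - <<'E'
import re,subprocess
from bench import get_obs
from scipy.spatial.transform import Rotation as R
import numpy as np
o=get_obs();m=R.from_rotvec(o["orientation"]).as_matrix();a=np.degrees(np.arctan2(m[1,0],m[0,0]))+90
subprocess.run(["python3","cmp.py",str(o["tcp_pos"][0]),str(o["tcp_pos"][1]),str(a),str(o["tcp_pos"][2]+.0105),"c9"])
E
```

```text
dp [ 0.002  -0.004  -0.0077] rot [-0.0011 -0.0019 -0.0076] yaw -92.51 t 24.95 F [ 0.3  0.4 -0.4] g 0.0527 j7 -1.81 tcp [0.557  0.011  0.0957]
```

View pics/c9.png

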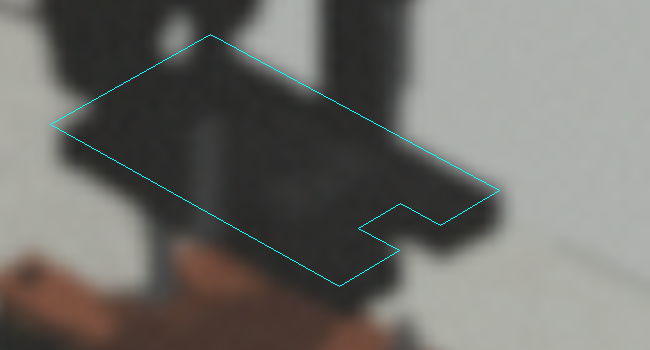

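The graphite outline agrees within about 1 mm. Align and lower.

{"fn": "send_rows", "kwargs": {"motion": [{"dp": [0.002,-0.004,0],"rot": [-0.001,-0.002,-0.0076],"grip": 0.045},{"dp": [0,0,-0.004],"rot": [0,0,0],"grip": 0.045},{"dp": [0,0,0],"rot": [0,0,0],"grip": 0.045}]}}

```text
clock: 25.42
tcp_pos: [0.5604, 0.0063, 0.093]
orientation: [-2.16, 2.278, -0.003]
contact_force: [0.5, 0.4, -1.4]
grip_width: 0.0525
```

```bash
python3 to.py .559 .007 .07 -92.94
```

```text
dp [-0.0014  0.0007 -0.023 ] rot [-0.0001  0.0032  0.0016] yaw -93.03 t 25.425 F [ 0.5  0.4 -1.4] g 0.0525 j7 -1.81 tcp [0.5604 0.0063 0.093 ]
```

{"fn": "send_rows", "kwargs": {"motion": [{"dp": [-0.0014,0.0007,-0.006],"rot": [0,0.003,0.0016],"grip": 0.045},{"dp": [0,0,-0.006],"rot": [0,0,0],"grip": 0.045},{"dp": [0,0,-0.006],"rot": [0,0,0],"grip": 0.045},{"dp": [0,0,-0.005],"rot": [0,0,0],"grip": 0.045},{"dp": [0,0,0],"rot": [0,0,0],"grip": 0.045}]}}

```text
clock: 26.05
tcp_pos: [0.5585, 0.0072, 0.0679]
orientation: [2.164, -2.277, -0.001]
contact_force: [-0.4, -0.0, -0.9]
grip_width: 0.0528
```

```bash
python3 to.py .559 .007 .0435 -92.94
```

```text
dp [ 0.0005 -0.0002 -0.0244] rot [-0.0001 -0.0008 -0.0004] yaw -92.91 t 26.05 F [-0.4 -0.  -0.9] g 0.0528 j7 -1.82 tcp [0.5585 0.0072 0.0679]
```

{"fn": "send_rows", "kwargs": {"motion": [{"dp": [0,0,-0.006],"rot": [0,0,0],"grip": 0.045},{"dp": [0,0,-0.006],"rot": [0,0,0],"grip": 0.045},{"dp": [0,0,-0.005],"rot": [0,0,0],"grip": 0.045},{"dp": [0,0,-0.003],"rot": [0,0,0],"grip": 0.045},{"dp": [0,0,-0.002],"rot": [0,0,0],"grip": 0.045},{"dp": [0,0,-0.001],"rot": [0,0,0],"grip": 0.045},{"dp": [0,0,0],"rot": [0,0,0],"grip": 0.045}]}}

```text
clock: 26.92
tcp_pos: [0.5589, 0.0072, 0.0441]
orientation: [2.164, -2.277, -0.0]
contact_force: [0.6, -0.8, -0.5]
grip_width: 0.0526
```

{"fn": "send_rows", "kwargs": {"motion": [{"dp": [0,0,-0.001],"rot": [0,0,0],"grip": 0.045},{"dp": [0,0,0],"rot": [0,0,0],"grip": 0.045}]}}

```text
clock: 27.18
tcp_pos: [0.5593, 0.0073, 0.0441]
orientation: [-2.164, 2.277, -0.001]
contact_force: [1.1, 0.4, -1.1]
grip_width: 0.0533
```

{"fn": "send_rows", "kwargs": {"motion": [{"dp": [0,0,-0.0005],"rot": [0,0,0],"grip": 0.05},{"dp": [0,0,0],"rot": [0,0,0],"grip": 0.06},{"dp": [0,0,0],"rot": [0,0,0],"grip": 0.07},{"dp": [0,0,0],"rot": [0,0,0],"grip": 0.0854},{"dp": [0,0,0.002],"rot": [0,0,0],"grip": 0.0854},{"dp": [0,0,0.02],"rot": [0,0,0],"grip": 0.0854},{"dp": [0,0,0.04],"rot": [0,0,0],"grip": 0.0854},{"dp": [0,0,0.05],"rot": [0,0,0],"grip": 0.0854},{"dp": [0.01,0.03,0.02],"rot": [0,0,0.064],"grip": 0.0854},{"dp": [0.01,0.04,0],"rot": [0,0,0.064],"grip": 0.0854},{"dp": [0.01,0.04,0],"rot": [0,0,0.064],"grip": 0.0854},{"dp": [0.01,0.04,0],"rot": [0,0,0.064],"grip": 0.0854},{"dp": [0.01,0.04,0],"rot": [0,0,0.064],"grip": 0.0854},{"dp": [0.01,0.04,0],"rot": [0,0,0.064],"grip": 0.0854},{"dp": [0.01,0.04,0],"rot": [0,0,0.064],"grip": 0.0854},{"dp": [0.01,0.04,0],"rot": [0,0,0.063],"grip": 0.0854},{"dp": [0,0,0],"rot": [0,0,0],"grip": 0.0854},{"dp": [0,0,0],"rot": [0,0,0],"grip": 0.0854}]}}

```text
clock: 29.42
tcp_pos: [0.6395, 0.3245, 0.181]
orientation: [-2.678, 1.641, -0.003]
contact_force: [-0.3, 0.1, -0.6]
grip_width: 0.0852
```

```bash
python3 to.py .64 .3185 .06 -63.7; python3 look.py c10
```

```text
dp [ 0.0005 -0.006  -0.121 ] rot [ 0.0004  0.0022 -0.0121] yaw -63.0 t 29.425 F [-0.3  0.1 -0.6] g 0.0852 j7 -1.78 tcp [0.6395 0.3245 0.181 ]
```

View pics/c10.png

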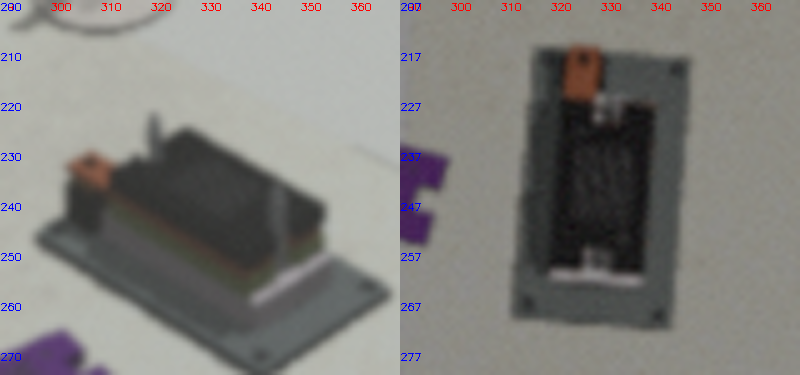

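The graphite is seated flat, grooves up. Next, the frame.

{"fn": "send_rows", "kwargs": {"motion": [{"dp": [0,-0.006,-0.03],"rot": [0,0.002,-0.012],"grip": 0.0854},{"dp": [0,0,-0.04],"rot": [0,0,0],"grip": 0.0854},{"dp": [0,0,-0.035],"rot": [0,0,0],"grip": 0.0854},{"dp": [0,0,-0.01],"rot": [0,0,0],"grip": 0.0854},{"dp": [0,0,0],"rot": [0,0,0],"grip": 0.0854},{"dp": [0,0,0],"rot": [0,0,0],"grip": 0.0854}]}}

```text
clock: 30.28
tcp_pos: [0.6428, 0.3117, 0.0684]
orientation: [-2.657, 1.669, -0.01]
contact_force: [0.1, 0.1, -0.6]
grip_width: 0.0854
```

```bash
python3 to.py .64 .3185 -.000 -63.7
```

```text
dp [-0.0028  0.0068 -0.0684] rot [0.0003 0.007  0.0099] yaw -64.27 t 30.275 F [ 0.1  0.1 -0.6] g 0.0854 j7 -1.82 tcp [0.6428 0.3117 0.0684]
```

{"fn": "send_rows", "kwargs": {"motion": [{"dp": [-0.003,0.007,0],"rot": [0,0.007,0.01],"grip": 0.0854},{"dp": [0,0,-0.012],"rot": [0,0,0],"grip": 0.0854},{"dp": [0,0,-0.012],"rot": [0,0,0],"grip": 0.0854},{"dp": [0,0,-0.01],"rot": [0,0,0],"grip": 0.0854},{"dp": [0,0,0],"rot": [0,0,0],"grip": 0.0854}]}}

```text
clock: 30.9
tcp_pos: [0.6404, 0.3202, 0.0344]
orientation: [-2.668, 1.655, -0.002]
contact_force: [-0.1, 0.6, 0.2]
grip_width: 0.0852
```

```bash
python3 to.py .64 .3185 -.000 -63.7
```

```text
dp [-0.0004 -0.0017 -0.0344] rot [-0.0015  0.0024 -0.0014] yaw -63.62 t 30.9 F [-0.1  0.6  0.2] g 0.0852 j7 -1.82 tcp [0.6404 0.3202 0.0344]
```

{"fn": "send_rows", "kwargs": {"motion": [{"dp": [0,-0.0017,-0.012],"rot": [-0.0015,0.0024,-0.0014],"grip": 0.0854},{"dp": [0,0,-0.012],"rot": [0,0,0],"grip": 0.0854},{"dp": [0,0,-0.007],"rot": [0,0,0],"grip": 0.0854},{"dp": [0,0,-0.002],"rot": [0,0,0],"grip": 0.07},{"dp": [0,0,0],"rot": [0,0,0],"grip": 0.065}]}}

```text
clock: 31.52
tcp_pos: [0.6404, 0.3181, -0.0014]
orientation: [2.668, -1.658, -0.0]
contact_force: [0.9, 0.0, 0.4]
grip_width: 0.0651
```

```bash
python3 to.py .64 .3185 -.000 -63.7
```

```text
dp [-0.0004  0.0004  0.0014] rot [ 0.0004 -0.0006  0.0006] yaw -63.73 t 31.525 F [0.9 0.  0.4] g 0.0651 j7 -1.83 tcp [ 0.6404  0.3181 -0.0014]
```

{"fn": "send_rows", "kwargs": {"motion": [{"dp": [0,0,0.001],"rot": [0,0,0],"grip": 0.058},{"dp": [0,0,0],"rot": [0,0,0],"grip": 0.045},{"dp": [0,0,0],"rot": [0,0,0],"grip": 0.045},{"dp": [0,0,0],"rot": [0,0,0],"grip": 0.045},{"dp": [0,0,0.02],"rot": [0,0,0],"grip": 0.045},{"dp": [0,0,0.04],"rot": [0,0,0],"grip": 0.045},{"dp": [0,0,0.05],"rot": [0,0,0],"grip": 0.045},{"dp": [-0.01,-0.025,0.025],"rot": [0,0,-0.056],"grip": 0.045},{"dp": [-0.009,-0.037,0],"rot": [0,0,-0.057],"grip": 0.045},{"dp": [-0.009,-0.037,0],"rot": [0,0,-0.057],"grip": 0.045},{"dp": [-0.009,-0.037,0],"rot": [0,0,-0.057],"grip": 0.045},{"dp": [-0.009,-0.037,0],"rot": [0,0,-0.057],"grip": 0.045},{"dp": [-0.009,-0.037,0],"rot": [0,0,-0.057],"grip": 0.045},{"dp": [-0.009,-0.037,0],"rot": [0,0,-0.057],"grip": 0.045},{"dp": [-0.009,-0.037,0],"rot": [0,0,-0.057],"grip": 0.045},{"dp": [-0.008,-0.022,0],"rot": [0,0,-0.055],"grip": 0.045},{"dp": [0,0,0],"rot": [0,0,0],"grip": 0.045},{"dp": [0,0,0],"rot": [0,0,0],"grip": 0.045}]}}

```text
clock: 33.78
tcp_pos: [0.5599, 0.0087, 0.1596]
orientation: [-2.135, 2.277, -0.02]
contact_force: [-0.9, 0.7, -0.9]
grip_width: 0.053
```

```bash
python3 to.py .559 .007 .1 -92.94
```

```text
dp [-0.0009 -0.0017 -0.0596] rot [-0.0049  0.0233  0.0132] yaw -93.69 t 33.775 F [-0.9  0.7 -0.9] g 0.053 j7 -1.82 tcp [0.5599 0.0087 0.1596]
```

{"fn": "send_rows", "kwargs": {"motion": [{"dp": [-0.001,-0.002,-0.01],"rot": [-0.005,0.023,0.013],"grip": 0.045},{"dp": [0,0,-0.018],"rot": [0,0,0],"grip": 0.045},{"dp": [0,0,-0.018],"rot": [0,0,0],"grip": 0.045},{"dp": [0,0,-0.01],"rot": [0,0,0],"grip": 0.045},{"dp": [0,0,0],"rot": [0,0,0],"grip": 0.045},{"dp": [0,0,0],"rot": [0,0,0],"grip": 0.045}]}}

```text
clock: 34.52
tcp_pos: [0.5586, 0.012, 0.0977]
orientation: [2.173, -2.266, -0.007]
contact_force: [-0.9, 0.4, -0.7]
grip_width: 0.053
```

```bash
python3 to.py .559 .007 .09 -92.94; python3 look.py x11
python3 - <<'E'
import subprocess
from bench import get_obs
from scipy.spatial.transform import Rotation as R
import numpy as np
o=get_obs();m=R.from_rotvec(o["orientation"]).as_matrix();a=np.degrees(np.arctan2(m[1,0],m[0,0]))+90
subprocess.run(["python3","cmp.py",str(o["tcp_pos"][0]),str(o["tcp_pos"][1]),str(a),str(o["tcp_pos"][2]+.0125),"c11"])
E
```

```text
dp [ 0.0004 -0.005  -0.0077] rot [-0.0016 -0.0045 -0.0093] yaw -92.41 t 34.525 F [-0.9  0.4 -0.7] g 0.053 j7 -1.82 tcp [0.5586 0.012  0.0977]
```

View pics/c11.png

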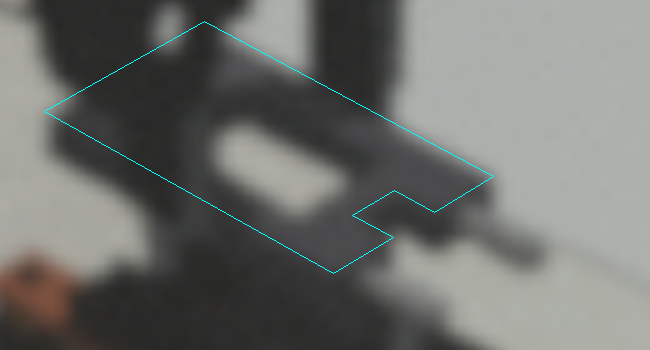

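The frame is level, its barbs point away from the terminal, and the outline agrees. Align and lower.

{"fn": "send_rows", "kwargs": {"motion": [{"dp": [0.0004,-0.005,0],"rot": [-0.0016,-0.0045,-0.009],"grip": 0.045},{"dp": [0,0,-0.004],"rot": [0,0,0],"grip": 0.045},{"dp": [0,0,0],"rot": [0,0,0],"grip": 0.045}]}}

```text
clock: 35.0
tcp_pos: [0.5598, 0.0061, 0.0949]
orientation: [-2.161, 2.278, -0.003]
contact_force: [-0.7, 0.2, -0.8]
grip_width: 0.053
```

```bash
python3 to.py .559 .007 .07 -92.94
```

```text
dp [-0.0008  0.0009 -0.0249] rot [0.0001 0.003  0.0013] yaw -93.01 t 35.0 F [-0.7  0.2 -0.8] g 0.053 j7 -1.82 tcp [0.5598 0.0061 0.0949]
```

{"fn": "send_rows", "kwargs": {"motion": [{"dp": [-0.0008,0.0009,-0.006],"rot": [0,0.003,0.0013],"grip": 0.045},{"dp": [0,0,-0.006],"rot": [0,0,0],"grip": 0.045},{"dp": [0,0,-0.006],"rot": [0,0,0],"grip": 0.045},{"dp": [0,0,-0.006],"rot": [0,0,0],"grip": 0.045},{"dp": [0,0,0],"rot": [0,0,0],"grip": 0.045}]}}

```text
clock: 35.62
tcp_pos: [0.5586, 0.0073, 0.0687]
orientation: [2.164, -2.277, -0.001]
contact_force: [-0.3, 0.0, -1.4]
grip_width: 0.0525
```

```bash
python3 to.py .559 .007 .0535 -92.94
```

```text
dp [ 0.0004 -0.0003 -0.0152] rot [ 0.0001 -0.0011 -0.0004] yaw -92.92 t 35.625 F [-0.3  0.  -1.4] g 0.0525 j7 -1.83 tcp [0.5586 0.0073 0.0687]
```

{"fn": "send_rows", "kwargs": {"motion": [{"dp": [0,0,-0.005],"rot": [0,0,0],"grip": 0.045},{"dp": [0,0,-0.004],"rot": [0,0,0],"grip": 0.045},{"dp": [0,0,-0.003],"rot": [0,0,0],"grip": 0.045},{"dp": [0,0,-0.002],"rot": [0,0,0],"grip": 0.045},{"dp": [0,0,0],"rot": [0,0,0],"grip": 0.045}]}}

```text
clock: 36.25
tcp_pos: [0.5591, 0.0073, 0.0545]
orientation: [2.164, -2.277, -0.0]
contact_force: [-0.7, -1.0, 1.5]
grip_width: 0.0527
```

{"fn": "send_rows", "kwargs": {"motion": [{"dp": [0,0,-0.001],"rot": [0,0,0],"grip": 0.045},{"dp": [0,0,0],"rot": [0,0,0],"grip": 0.045}]}}

```text
clock: 36.5
tcp_pos: [0.5593, 0.0073, 0.0546]
orientation: [-2.164, 2.277, -0.001]
contact_force: [-0.3, -0.1, -0.8]
grip_width: 0.0529
```

It has stopped at 0.0546, so it is seated. Release, lift and move aside, away from the pen cup.

{"fn": "send_rows", "kwargs": {"motion": [{"dp": [0,0,0],"rot": [0,0,0],"grip": 0.05},{"dp": [0,0,0],"rot": [0,0,0],"grip": 0.06},{"dp": [0,0,0],"rot": [0,0,0],"grip": 0.07},{"dp": [0,0,0],"rot": [0,0,0],"grip": 0.0854},{"dp": [0,0,0.002],"rot": [0,0,0],"grip": 0.0854},{"dp": [0,0,0.02],"rot": [0,0,0],"grip": 0.0854},{"dp": [0,0,0.04],"rot": [0,0,0],"grip": 0.0854},{"dp": [0,0,0.05],"rot": [0,0,0],"grip": 0.0854},{"dp": [0,0,0.03],"rot": [0,0,0],"grip": 0.0854},{"dp": [-0.02,-0.04,0],"rot": [0,0,0],"grip": 0.0854},{"dp": [-0.02,-0.04,0],"rot": [0,0,0],"grip": 0.0854},{"dp": [-0.02,-0.04,0],"rot": [0,0,0],"grip": 0.0854},{"dp": [-0.01,-0.04,0],"rot": [0,0,0],"grip": 0.0854},{"dp": [-0.01,-0.04,0],"rot": [0,0,0],"grip": 0.0854},{"dp": [0,0,0],"rot": [0,0,0],"grip": 0.0854},{"dp": [0,0,0],"rot": [0,0,0],"grip": 0.0854}]}}

```text
clock: 38.5
tcp_pos: [0.4761, -0.1969, 0.2035]
orientation: [-2.165, 2.272, -0.005]
contact_force: [-0.1, 0.4, -0.2]
grip_width: 0.085
```

```bash
python3 look.py c12; python3 to.py .559 .007 .1 -92.94
python3 - <<'E'
from h import *
f=np.load("l.npy",allow_pickle=True)[0];cv2.imwrite("pics/c13.png",f["img"][...,::-1])
E
```

```text
dp [ 0.0828  0.2037 -0.1034] rot [ 0.0002  0.0044 -0.0036] yaw -92.73 t 38.6 F [ 0.6 -0.6  0.4] g 0.0853 j7 -1.36 tcp [ 0.4762 -0.1967  0.2034]
```

View pics/c12.png

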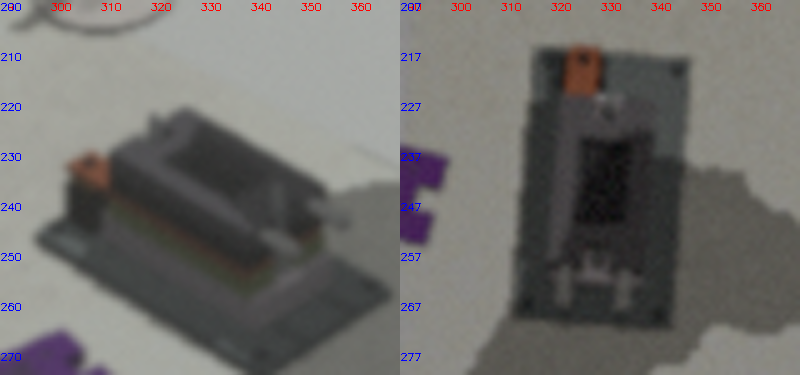

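View pics/c13.png

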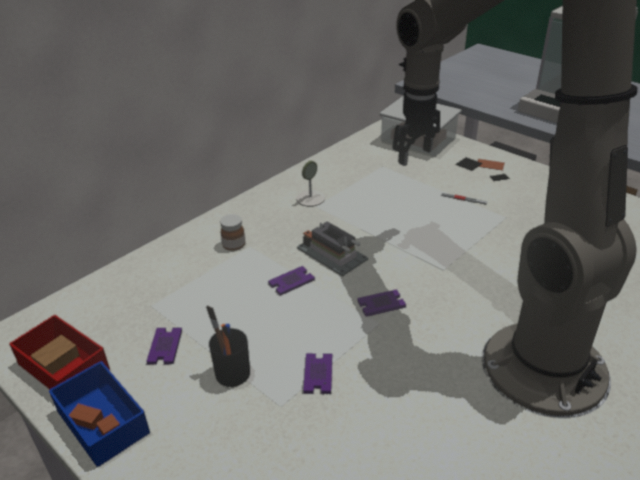

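The full stack is level and seated, with the tab over the terminal and the barbs at the far end. The jar, magnifier and pen cup have not moved, and the arm is clear.

```bash
python3 -c "
from bench import hand_in; print(hand_in())"
```

```text
the job is handed in; nothing more can be done
None
```

The four plates are stacked on the jig in order: insulator, collector, graphite, frame. The job was handed in at about 39 s on the robot's clock; `hand_in()` gives no verdict.

**Stack:** The last side and top pictures show all four plates lying flat. The collector's tab is over the terminal block and the frame's barbs are at the opposite end. The graphite picture, taken before the frame went on, shows its grooves up.

**Lowering:** Each plate was lowered in millimetre steps. The last three went on until the arm stopped going down. The insulator's final millimetre was not read back before I let go. The seated TCP heights were about 26, 35, 44 and 55 mm, against expected plate undersides of 26, 36, 44 and 54 mm.

**Bystanders:** The jar, magnifier, pen cup and purple plates look unmoved in the last side picture. I did not identify the tweezers or measure any bystander's position; no move went low except at the four plates and the jig.

**Disagreements:**
- The jig's foot gave a centre about 4 mm off from the end plate, posts and terminal pad. Those three agreed in both views, so I used them.
- Each held plate's predicted position differed from the side picture by up to about 1 mm, inside the 3 mm play.
- The arm blocked the top view while it held plates over the jig, so alignment there rested on the side camera and the measured TCP.

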